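Straighten the row of tea tins under the glass shelf with a ruler

TASK

Stand the stray tea tin upright in front of or in the empty gap of the row and let go of it, then take the ruler by its wooden grip and push all six tins back under the low glass shelf with its straight edge, until their fronts make one straight line, square and flush with the front edges of the shelf's two side panels. Touch the tins of the row only with the ruler, knock none over, and do not bump the glass shelf with the arm or disturb the teapot, the jar, the tongs or the candy tray. Finish with the ruler drawn back and laid flat on the sideboard in front of the shelf, no longer under the glass, and let go.

Things in the scene. Friction and masses are not known exactly. Their poses are not given: they have to be found in the camera images.
- riser: Fixed shelf riser: two upright pale wooden side panels under a glass board, open front and back. Origin: on the sideboard lid, midway between the FRONT edges of the panels, which are the line x = 0; x points to the shelf's back (away from the robot, within 6 degrees), y along the shelf, z up. Panels 18 thick, 90 deep (x 0 to 90); clear bay between them 344 wide (y -172 to 172; outer faces +-190).
- riser_glass (a point): The riser's clear glass board, 400 wide (y), 150 deep, 8 thick, underside 170 above the sideboard lid. Point: middle of its lower front edge, at x = -40 of the riser: it overhangs the panel fronts by 40 towards the robot and reaches back to x = 110. Same axes as the riser. A vertical tool cannot bring the ruler to the panel fronts: lean the tool back, clear of this edge.
- ruler_grip (a point): The ruler: rigid aluminium bar lying flat, 390 long (its y), 60 deep (its x), 12 high, 280 g, with a flat wooden grip upright at its middle, 14 thick along the bar (y), 28 deep (x), from 12 to 78 above the bar's underside. Point: on the grip's centre line, 48 above the bar's underside. The pushing edges are the bar's long faces, x = +-30. Axes: x across the bar, forward at yaw 0; y along it; z up.
- tin1_mid (a point): One of the five square tea tins standing in a ragged row in front of and partly under the glass, dark green with a gold panel on each side and a green lid: 44 x 44, 62 high, about 110 g, closed. Point: its centre, 31 above its underside; x and y square to its sides, z up.
- tin2_mid (a point): One of the five square tea tins standing in a ragged row in front of and partly under the glass, dark green with a gold panel on each side and a green lid: 44 x 44, 62 high, about 110 g, closed. Point: its centre, 31 above its underside; x and y square to its sides, z up.
- tin3_mid (a point): One of the five square tea tins standing in a ragged row in front of and partly under the glass, dark green with a gold panel on each side and a green lid: 44 x 44, 62 high, about 110 g, closed. Point: its centre, 31 above its underside; x and y square to its sides, z up.
- tin4_mid (a point): One of the five square tea tins standing in a ragged row in front of and partly under the glass, dark green with a gold panel on each side and a green lid: 44 x 44, 62 high, about 110 g, closed. Point: its centre, 31 above its underside; x and y square to its sides, z up.
- tin5_mid (a point): One of the five square tea tins standing in a ragged row in front of and partly under the glass, dark green with a gold panel on each side and a green lid: 44 x 44, 62 high, about 110 g, closed. Point: its centre, 31 above its underside; x and y square to its sides, z up.
- stray_mid (a point): The stray tea tin, the same as the others (44 x 44, 62 high, about 110 g), standing by itself at the front left or front right. Point: its centre, 31 above its underside; x and y square to its sides, z up. The row has six places, 57 apart along the riser's y (+-28.5, +-85.5, +-142.5); one of them is empty and is this tin's gap.
- teapot_mid (a point): Bystander: small loose blue ceramic teapot, body 90 across, 89 high with its white lid; spout reaches 80 along its +x, handle 76 along its -x. Point: on its axis, 40 above the lid of the sideboard.
- jar_mid (a point): Bystander: loose glass flip-top jar of sweets, 100 across with its wire, 124 high. Point: on its axis, 60 above the lid of the sideboard.
- tongs_mid (a point): Bystander: loose stainless tongs lying flat at the left, 180 long along their y, 45 wide, 14 high. Point: middle, 6 up.
- tray_rim (a point): Bystander: octagonal black candy tray with six closed red compartments, 244 across and 75 high, on a low turning foot that turns freely. Point: on the rim, 100 from the tray's axis towards the robot (the tray starts turned by up to 40 degrees either way) and 44 above the sideboard lid; the axis is fixed.
Not all that is in view belongs to the job. What is shaped like the part that bears tin2_mid but purple or red is not meant.

How it is judged:
On the way, in this order (a step that is already met when the one before it is completed fails the run):
1. the stray tin stands upright on the sideboard at the row (between the lines of the side panels, in front of or in the row), let go (x of stray_mid in the frame of riser between -0.17 and 0.04 m and y of stray_mid in the frame of riser between -0.165 and 0.165 m and angle between stray_mid's own z axis and vertical below 0.1 rad and height (world z) of stray_mid below 0.036 m and contact force between the fingers and stray below 0.05 N), for 0.2 s.
2. all six tins are flush and square while the ruler is up against the line (x of tin1_mid in the frame of riser between 0.017 and 0.027 m and y of tin1_mid in the frame of riser between -0.156 and 0.156 m and (angle between the x axis of tin1_mid and the x axis of riser, either way round below 0.09 rad or angle between the x axis of tin1_mid and the y axis of riser, either way round below 0.09 rad) and angle between each of tin1_mid, tin2_mid, tin3_mid, tin4_mid, tin5_mid, stray_mid's own z axis and vertical below 0.06 rad and height (world z) of each of tin1_mid, tin2_mid, tin3_mid, tin4_mid, tin5_mid, stray_mid below 0.036 m and x of tin2_mid in the frame of riser between 0.017 and 0.027 m and y of tin2_mid in the frame of riser between -0.156 and 0.156 m and (angle between the x axis of tin2_mid and the x axis of riser, either way round below 0.09 rad or angle between the x axis of tin2_mid and the y axis of riser, either way round below 0.09 rad) and x of tin3_mid in the frame of riser between 0.017 and 0.027 m and y of tin3_mid in the frame of riser between -0.156 and 0.156 m and (angle between the x axis of tin3_mid and the x axis of riser, either way round below 0.09 rad or angle between the x axis of tin3_mid and the y axis of riser, either way round below 0.09 rad) and x of tin4_mid in the frame of riser between 0.017 and 0.027 m and y of tin4_mid in the frame of riser between -0.156 and 0.156 m and (angle between the x axis of tin4_mid and the x axis of riser, either way round below 0.09 rad or angle between the x axis of tin4_mid and the y axis of riser, either way round below 0.09 rad) and x of tin5_mid in the frame of riser between 0.017 and 0.027 m and y of tin5_mid in the frame of riser between -0.156 and 0.156 m and (angle between the x axis of tin5_mid and the x axis of riser, either way round below 0.09 rad or angle between the x axis of tin5_mid and the y axis of riser, either way round below 0.09 rad) and x of stray_mid in the frame of riser between 0.017 and 0.027 m and y of stray_mid in the frame of riser between -0.156 and 0.156 m and (angle between the x axis of stray_mid and the x axis of riser, either way round below 0.09 rad or angle between the x axis of stray_mid and the y axis of riser, either way round below 0.09 rad) and x of ruler_grip in the frame of riser above -0.047 m), for 0.1 s.
At the end, for the whole second after the job is handed in: All six tins upright on the sideboard between the side panels, fronts flush with the panels' front edges within 5 mm and square within 5 degrees; the ruler lies flat on the sideboard, clear of the glass (grip at least 68 mm in front of the panel fronts), let go (x of tin1_mid in the frame of riser between 0.017 and 0.027 m and y of tin1_mid in the frame of riser between -0.156 and 0.156 m and (angle between the x axis of tin1_mid and the x axis of riser, either way round below 0.09 rad or angle between the x axis of tin1_mid and the y axis of riser, either way round below 0.09 rad) and angle between each of tin1_mid, tin2_mid, tin3_mid, tin4_mid, tin5_mid, stray_mid, ruler_grip's own z axis and vertical below 0.06 rad and height (world z) of each of tin1_mid, tin2_mid, tin3_mid, tin4_mid, tin5_mid, stray_mid below 0.036 m and x of tin2_mid in the frame of riser between 0.017 and 0.027 m and y of tin2_mid in the frame of riser between -0.156 and 0.156 m and (angle between the x axis of tin2_mid and the x axis of riser, either way round below 0.09 rad or angle between the x axis of tin2_mid and the y axis of riser, either way round below 0.09 rad) and x of tin3_mid in the frame of riser between 0.017 and 0.027 m and y of tin3_mid in the frame of riser between -0.156 and 0.156 m and (angle between the x axis of tin3_mid and the x axis of riser, either way round below 0.09 rad or angle between the x axis of tin3_mid and the y axis of riser, either way round below 0.09 rad) and x of tin4_mid in the frame of riser between 0.017 and 0.027 m and y of tin4_mid in the frame of riser between -0.156 and 0.156 m and (angle between the x axis of tin4_mid and the x axis of riser, either way round below 0.09 rad or angle between the x axis of tin4_mid and the y axis of riser, either way round below 0.09 rad) and x of tin5_mid in the frame of riser between 0.017 and 0.027 m and y of tin5_mid in the frame of riser between -0.156 and 0.156 m and (angle between the x axis of tin5_mid and the x axis of riser, either way round below 0.09 rad or angle between the x axis of tin5_mid and the y axis of riser, either way round below 0.09 rad) and x of stray_mid in the frame of riser between 0.017 and 0.027 m and y of stray_mid in the frame of riser between -0.156 and 0.156 m and (angle between the x axis of stray_mid and the x axis of riser, either way round below 0.09 rad or angle between the x axis of stray_mid and the y axis of riser, either way round below 0.09 rad) and x of ruler_grip in the frame of riser below -0.068 m and height (world z) of ruler_grip below 0.053 m); the robot touches nothing.
It fails at once if the teapot, jar, tongs or candy tray is shifted or turned by more than about 10 mm (distance of any of teapot_mid, jar_mid, tongs_mid, tray_rim from where it was at the start of the episode above 0.01 m).
It fails at once if the robot itself (not the ruler) pushes one of the five tins of the row with more than 2 N (contact force between any of the fingers, the arm and tin1 above 2 N or contact force between any of the fingers, the arm and tin2 above 2 N or contact force between any of the fingers, the arm and tin3 above 2 N or contact force between any of the fingers, the arm and tin4 above 2 N or contact force between any of the fingers, the arm and tin5 above 2 N).
It fails at once if a tin of the row is knocked over (leans more than 30 degrees) (angle between any of tin1_mid, tin2_mid, tin3_mid, tin4_mid, tin5_mid's own z axis and vertical above 0.52 rad).
It fails at once if the robot bumps the glass riser with more than 8 N (contact force between any of the fingers, the arm and riser above 8 N).
It also fails if it takes over 56 s, if anything falls off the work surface, if the arm or the gripper's body presses on something with over 40 N, if the wrist force passes 120 N, or if a joint passes its speed limit or range.

ROBOT

A 6-joint arm with a two-finger parallel gripper is mounted at the origin on the work surface. World frame = base frame: x ahead of the robot, y to its left, z up, the work surface at z = 0. Lengths are in m, angles in rad, forces in N, time in s.
With the tool pointing down it reaches from about 0.35 to 0.85 m from the base axis. Payload 8.1 kg.
Tool frame: the origin (TCP) lies between the finger pads; the fingertips stand 14 mm ahead of it and the grasp point (between the pads) lies 5 mm behind it; z points along the fingers, y is the direction in which the jaws open and shut (so a half turn about z gives the same grasp; the last joint's range is limited). The gripper opens to 93 mm and grips with 3 to 60 N. Pads are 15 mm wide; open, the fingers measure 128 mm over their backs; the gripper's body (75 mm by 188 mm) begins 65 mm behind the grasp point.
Start: joints at [-1.366, 0.13, 1.488, -0, 1.523, -0.085], TCP at [0.171, -0.575, 0.233] pointing down, gripper open.
Joint ranges: [-2.96, 2.96], [-0.89, 2.26], [0.02, 2.5], [-1.34, 4.48], [0, 2.73], [-2.66, 2.66]. Speed limits (rad/s): [2.39, 2.39, 2.79, 3.14, 3.14, 3.14].

INTERFACE

Orientations are given as a rotation vector (axis times angle).
In Python, from plant import robot gives the robot as it stands.
- The arm moves only by the tool step_arm, never from a script. Its argument "targets" is a list of rows, each an object of numbers: "tx", "ty", "tz": the shift along the tool's x, y, z in mm; "ax", "ay", "az": the turn, a rotation vector about the tool's x, y, z in rad; "grip": the closure in counts, from 0 (fully open) to 255 (shut). In form: [{"tx": .., "ty": .., "tz": .., "ax": .., "ay": .., "az": .., "grip": ..}, ...]. A call has 1 to 20 rows; each row shifts and turns the commanded pose from where the row before left it, along the tool's axes as they then stand; what a row does not reach is not made up. A row lasts 1/10 s, in which the tool goes at most 50 mm and 8.59 degrees, less where a joint would pass 70% of its speed; a pose out of reach is approached as far as the arm can. A call with a gripper value outside its range is refused whole. The fingers move at their own pace and stop on an object; "squeeze" is the grip in N (left out, the last holds). Time passes only in rows, so rows that do not move let the fingers close. It gives the time, the measured TCP pose, the force and the opening at its end, in the units of the state.
- robot.read_state(): the state, without advancing time (a new reading comes with each control period).
- robot.read_camera(name): name is "side" or "top"; returns a dict with "frame" (480x640x3 uint8, blue, green, red), "fx", "fy", "cx", "cy" (pixels), "k1" (the pictures are not rectified: a ray, as slopes to the right and down, at radius r is drawn at 1 + k1 r^2 times it, then the intrinsics apply), "R" (3x3) and "t" (3): a world point X has camera coordinates R X + t. Camera axes: x right, y down, z forward; pixel columns grow to the right and rows downward; lengths in m; the calibration is good to about 2 mm. A picture is of the moment at which its call begins. There is no depth.
- robot.close_job(): hands the job in, once; it reports no verdict.
The state is a dict: "t": time; "q": joint angles; "dq": joint speeds; "joint_torque": joint torques, N m; "tool_pos": TCP position; "orientation": TCP orientation; "force": force on the tool from outside, world axes, zero at the start; "wrist_torque": the same for the moment, N m; "opening": finger opening in m.
Only numpy, scipy, OpenCV 4.12 (cv2) and the standard library are available. Lean on these libraries where they do the work, as an engineer would, in place of code of your own. Each camera call takes 0.05 s, during which the arm holds its last target.

## Working session

There is one attempt and no reset: what is moved stays moved. The work goes in short steps, Python scripts to look and compute and a tool call to move; the robot and the scene stay as the last step left them, time stands still between calls to the robot, and variables do not carry over. Pictures are saved under pics/ and viewed, and the job is handed in when it is done.

Besides the shell and the picture viewer there is one more tool, called after ">>>" as name(argument=value, ...) on one line, values as JSON. step_arm: Moves the arm, as the interface text tells. Its arguments: {"type":"object","properties":{"targets":{"type":"array"},"squeeze":{"type":"number"}},"required":["targets"]}

```bash
ls; mkdir -p pics
python3 - <<'E'
from plant import robot
import cv2,pickle
s=robot.read_state();print(s)
for n in("side","top"):
    c=robot.read_camera(n);cv2.imwrite(f"pics/{n}0.png",c["frame"]);pickle.dump(c,open(f"{n}0.pkl","wb"))
    print(n,{k:v for k,v in c.items() if k!="frame"})
E
```

```text
pics
{'t': 0.0, 'q': array([-1.36639780e+00,  1.31172079e-01,  1.48929171e+00,  1.82703064e-05,
        1.52296099e+00, -8.54126391e-02]), 'dq': array([-0.00090495,  0.00159099, -0.00037876,  0.00137397, -0.00048207,
       -0.00019725]), 'joint_torque': array([-3.88361121e-03, -5.59834385e+01, -4.91772294e+01,  7.64296297e-02,
        3.52117745e-02, -1.90869632e-04]), 'tool_pos': array([ 0.17137355, -0.57444324,  0.23157406]), 'orientation': array([-3.10685674e+00, -4.53377215e-01,  1.42416498e-04]), 'force': array([ 0.09593386,  0.66213947, -0.58408093]), 'wrist_torque': array([0.00095848, 0.01008204, 0.03415257]), 'opening': 0.0931499962760799}
side {'fx': 470.986653014168, 'fy': 470.986653014168, 'cx': 315.4655503586791, 'cy': 252.73013788277433, 'k1': 0.0431547798794936, 'R': array([[-0.95635088, -0.29155671, -0.01968939],
       [-0.18832663,  0.66645564, -0.72136673],
       [ 0.22344141, -0.68617167, -0.69227334]]), 't': array([0.49882401, 0.17676652, 0.95882658])}
top {'fx': 600.685077747927, 'fy': 600.685077747927, 'cx': 324.74686273409, 'cy': 252.59493342892716, 'k1': 0.06723488051561757, 'R': array([[-2.08005431e-02, -9.99782901e-01, -1.21970402e-03],
       [-9.95074334e-01,  2.08208209e-02, -9.69203993e-02],
       [ 9.69247532e-02, -8.02300782e-04, -9.95291389e-01]]), 't': array([0.01225401, 0.51660203, 1.55997414])}
```

View pics/side0.png

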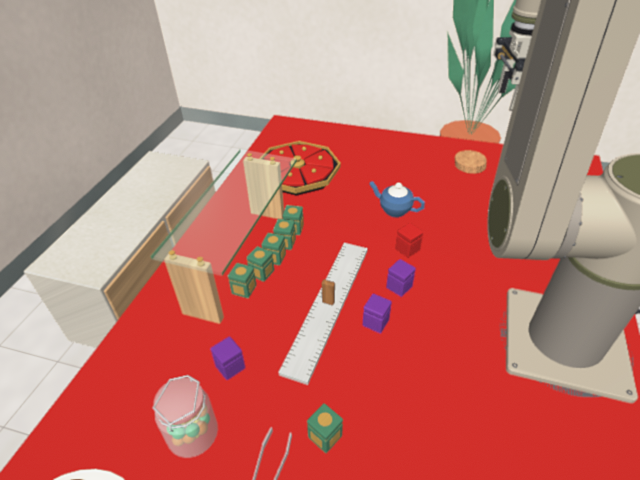

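View pics/top0.png

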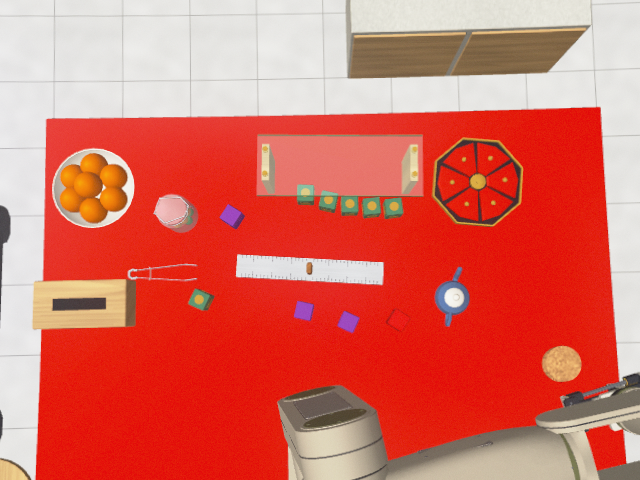

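The side view shows five tins at (242–292, 215–280), the stray at (325,428), the ruler grip at (328,292) and the shelf on the left. In the top view the stray is at (200,299), the row at (305–393, 193–207), the ruler grip at (309,268) and the panels at x≈266 and 411. Next I'll enlarge and measure.

```bash
cat > h.py <<'E'
import numpy as np,cv2,pickle
def ray(c,uv):
    K=np.array([[c["fx"],0,c["cx"]],[0,c["fy"],c["cy"]],[0,0,1]])
    p=cv2.undistortPoints(np.array(uv,float).reshape(-1,1,2),K,np.array([c["k1"],0,0,0.])).reshape(-1,2)
    R=np.asarray(c["R"]);t=np.asarray(c["t"])
    d=np.c_[p,np.ones(len(p))]@R
    return -R.T@t,d
def plane(c,uv,z):
    o,d=ray(c,uv); s=(z-o[2])/d[:,2]; return o+d*s[:,None]
def proj(c,X):
    K=np.array([[c["fx"],0,c["cx"]],[0,c["fy"],c["cy"]],[0,0,1]])
    return cv2.projectPoints(np.array(X,float).reshape(-1,1,3),cv2.Rodrigues(np.asarray(c["R"]))[0],np.asarray(c["t"]).reshape(3,1),K,np.array([c["k1"],0,0,0.]))[0].reshape(-1,2)
def tri(c1,u1,c2,u2):
    o1,d1=ray(c1,[u1]);o2,d2=ray(c2,[u2]);d1=d1[0];d2=d2[0]
    A=np.c_[d1,-d2];s=np.linalg.lstsq(A,o2-o1,rcond=None)[0]
    a=o1+s[0]*d1;b=o2+s[1]*d2
    return (a+b)/2,np.linalg.norm(a-b)
def load(n): return pickle.load(open(n+".pkl","rb"))
E
python3 - <<'E'
from h import *
t=load("top0")["frame"];s=load("side0")["frame"]
cv2.imwrite("pics/t_row.png",cv2.resize(t[125:225,250:430],None,fx=4.4,fy=4.4,interpolation=cv2.INTER_CUBIC))
cv2.imwrite("pics/t_rul.png",cv2.resize(t[230:330,180:400],None,fx=3.6,fy=3.6,interpolation=cv2.INTER_CUBIC))
cv2.imwrite("pics/s_row.png",cv2.resize(s[145:345,140:400],None,fx=3,fy=3,interpolation=cv2.INTER_CUBIC))
E
```

```text
(no output)
```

View pics/t_row.png

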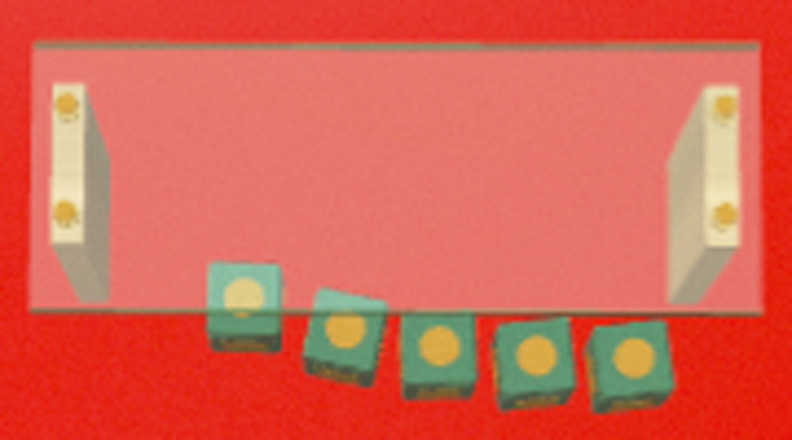

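View pics/t_rul.png

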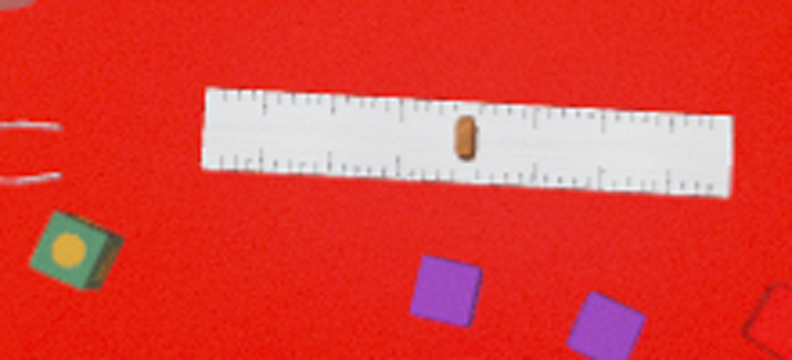

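View pics/s_row.png

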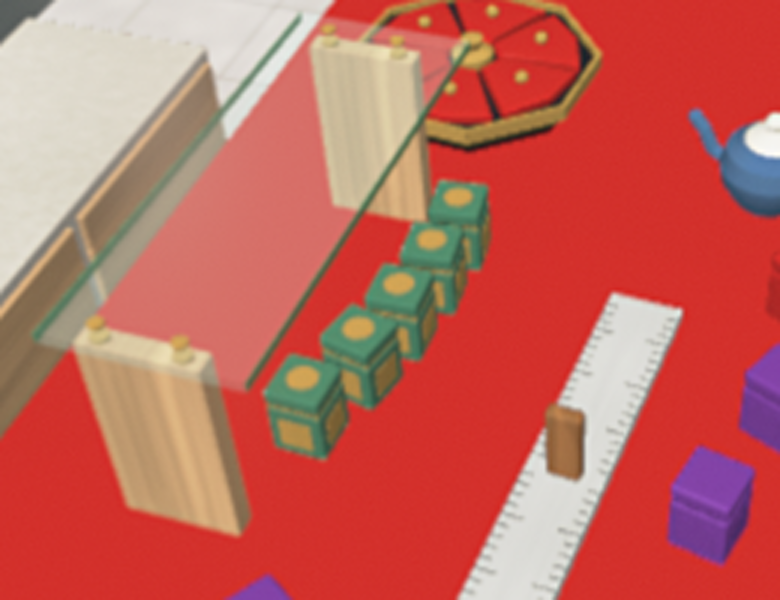

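Run:
```python
from h import *
np.set_printoptions(precision=4,suppress=True)
c=load("top0");s=load("side0")
T=lambda L:[(250+x/4.4,125+y/4.4) for x,y in L]
S=lambda L:[(140+x/3,145+y/3) for x,y in L]
ft=T([(108,300),(668,303)]);tp=T([(52,243),(84,243),(706,246),(739,247)])
A=plane(c,ft,0);B=plane(c,tp,.17);print("feet inner",A,"\ntops",B)
G=plane(c,T([(30,311),(762,314)]),.174);print("glass front",G)
fs=plane(s,S([(240,535),(127,505),(425,220),(332,205)]),0);print("side feet: L front outer,L back outer,R front inner,R back inner",fs)
hsv=cv2.cvtColor(c["frame"],cv2.COLOR_BGR2HSV)
# tin tops: green lid + discs
f=c["frame"];g=((hsv[...,0]>50)&(hsv[...,0]<95)&(hsv[...,1]>60)).astype(np.uint8)
n,l,st,ce=cv2.connectedComponentsWithStats(g)
for i in range(1,n):
    if 60<st[i,4]<600: print("g",st[i],ce[i].round(1))
gold=((hsv[...,0]>15)&(hsv[...,0]<32)&(hsv[...,1]>90)&(hsv[...,2]>150)).astype(np.uint8)
n,l,st,ce=cv2.connectedComponentsWithStats(gold)
for i in range(1,n):
    if 15<st[i,4]<90 and 150<ce[i][0]<430 and ce[i][1]>120: print("gold",st[i],ce[i].round(1),plane(c,[ce[i]],.062)[0])
br=((hsv[...,0]>5)&(hsv[...,0]<22)&(hsv[...,1]>80)&(hsv[...,2]>60)&(hsv[...,2]<200)).astype(np.uint8);br[:, :300]=0;br[:,320:]=0;br[:255]=0;br[285:]=0
n,l,st,ce=cv2.connectedComponentsWithStats(br);print(st[1:],ce[1:])
w=((hsv[...,1]<60)&(hsv[...,2]>120)).astype(np.uint8);w[:250]=0;w[290:]=0;w[:,:230]=0;w[:,390:]=0
w=cv2.morphologyEx(w,cv2.MORPH_CLOSE,np.ones((5,5)))
n,l,st,ce=cv2.connectedComponentsWithStats(w);i=1+st[1:,4].argmax();r=cv2.minAreaRect(np.argwhere(l==i)[:,::-1].astype(np.float32));b=cv2.boxPoints(r);P=plane(c,b,.012);print("ruler",b,P,P.mean(0),[np.linalg.norm(P[k]-P[k-1]) for k in range(4)])
Tr=lambda L:[(180+x/3.6,230+y/3.6) for x,y in L]
print("ruler corners hand",plane(c,Tr([(206,87),(733,115),(731,197),(201,169)]),.012))
print("grip top",plane(c,Tr([(465,135)]),.078), plane(c,Tr([(465,135)]),.06))
print("grip side", tri(c,Tr([(465,133)])[0],s,S([(566,409)])[0]))
print("stray corners", plane(c,Tr([(29,264),(56,211),(121,236),(100,290)]),.06))
```

```text
feet inner [[ 0.6834  0.1338  0.    ]
 [ 0.6742 -0.21    0.    ]] 
tops [[ 0.6818  0.1502  0.17  ]
 [ 0.6815  0.1327  0.17  ]
 [ 0.6725 -0.2093  0.17  ]
 [ 0.6715 -0.2273  0.17  ]]
glass front [[ 0.6434  0.1623  0.174 ]
 [ 0.6332 -0.238   0.174 ]]
side feet: L front outer,L back outer,R front inner,R back inner [[ 0.6871  0.1547  0.    ]
 [ 0.7778  0.1523  0.    ]
 [ 0.6799 -0.2106  0.    ]
 [ 0.7679 -0.2078  0.    ]]
g [297 185  17  17 167] [304.8 193.3]
g [320 191  18  18 171] [328.1 200.2]
g [342 196  16  17 190] [349.6 204.1]
g [363 197  17  19 190] [370.9 205.9]
g [384 198  19  19 196] [392.9 206.6]
g [189 290  21  20 183] [199.1 299. ]
gold [262 146   6   6  29] [264.6 148.4] [0.7901 0.1532 0.062 ]
gold [412 146   5   7  28] [414.1 149.1] [ 0.7798 -0.2374  0.062 ]
gold [262 170   6   7  30] [264.5 173. ] [0.7248 0.1542 0.062 ]
gold [412 171   6   6  28] [414.3 173.4] [ 0.7153 -0.2359  0.062 ]
gold [302 189   7   6  40] [305.  191.6] [0.6735 0.0495 0.062 ]
gold [324 196   9   8  56] [328.2 199.7] [ 0.6511 -0.0102  0.062 ]
gold [345 199  10   9  64] [349.6 203.1] [ 0.6409 -0.0656
[... 286 characters left out ...]
.7097 254.0232]
 [383.1078 262.0293]
 [381.8976 284.1584]] [[ 0.4603  0.2389  0.012 ]
 [ 0.5191  0.2354  0.012 ]
 [ 0.4896 -0.1529  0.012 ]
 [ 0.431  -0.1479  0.012 ]] [0.475  0.0434 0.012 ] [np.float64(0.3879602772071477), np.float64(0.058882116171132995), np.float64(0.3894037204030055), np.float64(0.058830465269620415)]
ruler corners hand [[ 0.5187  0.234   0.012 ]
 [ 0.4898 -0.1542  0.012 ]
 [ 0.4295 -0.1509  0.012 ]
 [ 0.4582  0.2381  0.012 ]]
grip top [[0.4743 0.0419 0.078 ]] [[0.4756 0.0424 0.06  ]]
grip side (array([0.4771, 0.0422, 0.0765]), np.float64(0.0024458331630077385))
stray corners [[0.3907 0.3527 0.06  ]
 [0.4277 0.3338 0.06  ]
 [0.409  0.2879 0.06  ]
 [0.3712 0.3027 0.06  ]]
```

```bash
python3 - <<'E'
from h import *
np.set_printoptions(precision=4,suppress=True)
c=load("top0")
hsv=cv2.cvtColor(c["frame"],cv2.COLOR_BGR2HSV)
sub=hsv[280:320,180:220];print(sub[19,5:36].tolist())
m=((sub[...,0]>12)&(sub[...,0]<95)&(sub[...,1]>60)&(sub[...,2]>115)).astype(np.uint8)
n,l,st,ce=cv2.connectedComponentsWithStats(m);i=1+st[1:,4].argmax()
b=cv2.boxPoints(cv2.minAreaRect(np.argwhere(l==i)[:,::-1].astype(np.float32)))+[180,280]
P=plane(c,b,.062);print(b,P,P.mean(0))
for k in range(4):
    d=P[k]-P[k-1];print(np.linalg.norm(d),np.degrees(np.arctan2(d[1],d[0])))
E
sed -n 1,1p h.py
```

```text
[[3, 244, 230], [3, 244, 229], [3, 238, 230], [2, 244, 229], [5, 179, 214], [63, 73, 153], [70, 93, 150], [70, 90, 151], [67, 79, 151], [33, 95, 156], [20, 173, 217], [20, 173, 218], [20, 171, 219], [20, 177, 218], [21, 177, 218], [20, 175, 217], [21, 173, 219], [20, 172, 214], [25, 130, 181], [69, 86, 149], [69, 92, 153], [70, 90, 151], [68, 84, 143], [47, 60, 97], [38, 59, 87], [22, 101, 86], [17, 157, 117], [15, 148, 112], [2, 198, 185], [2, 244, 229], [3, 242, 230]]
[[187.6 302.8]
 [195.6 286.8]
 [210.  294. ]
 [202.  310. ]] [[0.392  0.3534 0.062 ]
 [0.4323 0.3332 0.062 ]
 [0.4131 0.2967 0.062 ]
 [0.3729 0.3169 0.062 ]] [0.4026 0.3251 0.062 ]
0.041184476304549154 62.37254163958626
0.045022558874590675 -26.613189777912552
0.04131597713851567 -117.66819538055769
0.04499105102692208 153.2200463565611
import numpy as np,cv2,pickle
```

>>> step_arm(targets=[{"tx": 38.4,"ty": -20.4},{"tx": 38.4,"ty": -20.4},{"tx": 38.4,"ty": -20.4},{"tx": 38.4,"ty": -20.4},{"tx": 38.4,"ty": -20.4},{"tx": 38.4,"ty": -20.4},{"tx": 38.4,"ty": -20.4},{"tx": 38.4,"ty": -20.4},{"tx": 38.4,"ty": -20.4},{"tx": 16.7,"ty": -34.1},{"tx": 16.7,"ty": -34.1},{"tx": 16.7,"ty": -34.1},{"tx": 16.7,"ty": -34.1},{"tx": 16.7,"ty": -34.1},{"tx": 16.7,"ty": -34.1},{"tx": 16.7,"ty": -34.1},{"tx": 16.7,"ty": -34.1}])

```text
schema error: expected keys tx, ty, tz, ax, ay, az, grip
```

>>> step_arm(targets=[{"tx": 38.4,"ty": -20.4,"tz": 0,"ax": 0,"ay": 0,"az": 0,"grip": 0},{"tx": 38.4,"ty": -20.4,"tz": 0,"ax": 0,"ay": 0,"az": 0,"grip": 0},{"tx": 38.4,"ty": -20.4,"tz": 0,"ax": 0,"ay": 0,"az": 0,"grip": 0},{"tx": 38.4,"ty": -20.4,"tz": 0,"ax": 0,"ay": 0,"az": 0,"grip": 0},{"tx": 38.4,"ty": -20.4,"tz": 0,"ax": 0,"ay": 0,"az": 0,"grip": 0},{"tx": 38.4,"ty": -20.4,"tz": 0,"ax": 0,"ay": 0,"az": 0,"grip": 0},{"tx": 38.4,"ty": -20.4,"tz": 0,"ax": 0,"ay": 0,"az": 0,"grip": 0},{"tx": 38.4,"ty": -20.4,"tz": 0,"ax": 0,"ay": 0,"az": 0,"grip": 0},{"tx": 38.4,"ty": -20.4,"tz": 0,"ax": 0,"ay": 0,"az": 0,"grip": 0},{"tx": 16.7,"ty": -34.1,"tz": 0,"ax": 0,"ay": 0,"az": 0,"grip": 0},{"tx": 16.7,"ty": -34.1,"tz": 0,"ax": 0,"ay": 0,"az": 0,"grip": 0},{"tx": 16.7,"ty": -34.1,"tz": 0,"ax": 0,"ay": 0,"az": 0,"grip": 0},{"tx": 16.7,"ty": -34.1,"tz": 0,"ax": 0,"ay": 0,"az": 0,"grip": 0},{"tx": 16.7,"ty": -34.1,"tz": 0,"ax": 0,"ay": 0,"az": 0,"grip": 0},{"tx": 16.7,"ty": -34.1,"tz": 0,"ax": 0,"ay": 0,"az": 0,"grip": 0},{"tx": 16.7,"ty": -34.1,"tz": 0,"ax": 0,"ay": 0,"az": 0,"grip": 0},{"tx": 16.7,"ty": -34.1,"tz": 0,"ax": 0,"ay": 0,"az": 0,"grip": 0}])

```text
t: 1.8
tool_pos: [0.5, 0.0009, 0.2323]
orientation: [-3.109, -0.454, 0.001]
force: [0.9, -0.0, -0.5]
opening: 0.093
```

>>> step_arm(targets=[{"tx": 0,"ty": -37.6,"tz": 0,"ax": 0,"ay": 0,"az": 0,"grip": 0},{"tx": 0,"ty": -37.6,"tz": 0,"ax": 0,"ay": 0,"az": 0,"grip": 0},{"tx": 0,"ty": -37.6,"tz": 0,"ax": 0,"ay": 0,"az": 0,"grip": 0},{"tx": 0,"ty": -37.6,"tz": 0,"ax": 0,"ay": 0,"az": 0,"grip": 0},{"tx": 0,"ty": -37.6,"tz": 0,"ax": 0,"ay": 0,"az": 0,"grip": 0},{"tx": 0,"ty": -37.6,"tz": 0,"ax": 0,"ay": 0,"az": 0,"grip": 0},{"tx": 0,"ty": -37.6,"tz": 0,"ax": 0,"ay": 0,"az": 0,"grip": 0},{"tx": 0,"ty": -37.6,"tz": 0,"ax": 0,"ay": 0,"az": 0,"grip": 0},{"tx": -1,"ty": -37.6,"tz": 0,"ax": 0,"ay": 0,"az": 0,"grip": 0},{"tx": 0,"ty": 0,"tz": 0,"ax": 0,"ay": 0,"az": -0.135,"grip": 0},{"tx": 0,"ty": 0,"tz": 0,"ax": 0,"ay": 0,"az": -0.135,"grip": 0},{"tx": 0,"ty": 0,"tz": 0,"ax": 0,"ay": 0,"az": -0.135,"grip": 0},{"tx": 0,"ty": 0,"tz": 0,"ax": 0,"ay": 0,"az": -0.135,"grip": 0},{"tx": 0,"ty": 0,"tz": 0,"ax": 0,"ay": 0,"az": -0.135,"grip": 0},{"tx": 0,"ty": 0,"tz": 0,"ax": 0,"ay": 0,"az": -0.135,"grip": 0},{"tx": 0,"ty": 0,"tz": 30,"ax": 0,"ay": 0,"az": 0,"grip": 0},{"tx": 0,"ty": 0,"tz": 30,"ax": 0,"ay": 0,"az": 0,"grip": 0},{"tx": 0,"ty": 0,"tz": 30,"ax": 0,"ay": 0,"az": 0,"grip": 0}])

```text
t: 3.6
tool_pos: [0.4024, 0.3232, 0.1414]
orientation: [2.678, 1.642, -0.0]
force: [-0.0, -0.1, -0.5]
opening: 0.0928
```

Run:
```python
from plant import robot
import cv2
c=robot.read_camera("side");cv2.imwrite("pics/side1.png",c["frame"])
print(robot.read_state()["q"])
```

```text
[ 5.77242421e-01 -2.95480719e-02  1.83404495e+00 -1.08441035e-05
  1.34517205e+00  1.04834629e+00]
```

View pics/side1.png

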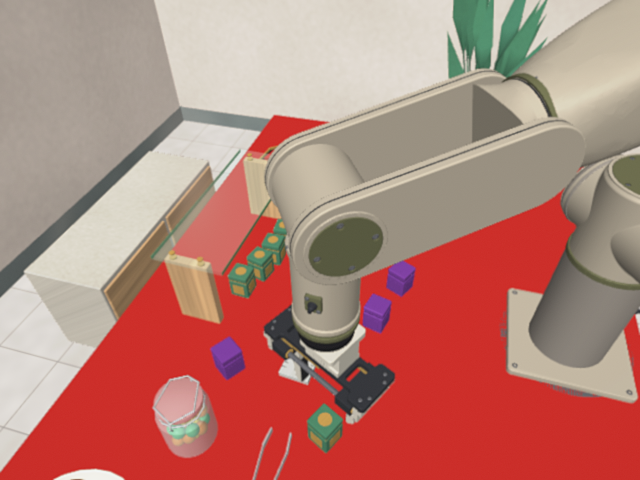

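The side view shows the fingers straddling the spot above the stray: tips at about (293,370) and (355,415), tin at (325,428). Descending to grasp it.

>>> step_arm(targets=[{"tx": 1.5,"ty": -1.4,"tz": 30,"ax": 0,"ay": 0,"az": 0,"grip": 0},{"tx": 0,"ty": 0,"tz": 30,"ax": 0,"ay": 0,"az": 0,"grip": 0},{"tx": 0,"ty": 0,"tz": 25,"ax": 0,"ay": 0,"az": 0,"grip": 0},{"tx": 0,"ty": 0,"tz": 16,"ax": 0,"ay": 0,"az": 0,"grip": 0},{"tx": 0,"ty": 0,"tz": 0,"ax": 0,"ay": 0,"az": 0,"grip": 0},{"tx": 0,"ty": 0,"tz": 0,"ax": 0,"ay": 0,"az": 0,"grip": 255},{"tx": 0,"ty": 0,"tz": 0,"ax": 0,"ay": 0,"az": 0,"grip": 255},{"tx": 0,"ty": 0,"tz": 0,"ax": 0,"ay": 0,"az": 0,"grip": 255},{"tx": 0,"ty": 0,"tz": 0,"ax": 0,"ay": 0,"az": 0,"grip": 255},{"tx": 0,"ty": 0,"tz": 0,"ax": 0,"ay": 0,"az": 0,"grip": 255},{"tx": 0,"ty": 0,"tz": 0,"ax": 0,"ay": 0,"az": 0,"grip": 255},{"tx": 0,"ty": 0,"tz": 0,"ax": 0,"ay": 0,"az": 0,"grip": 255}], squeeze=20)

```text
t: 4.85
tool_pos: [0.4021, 0.3253, 0.0418]
orientation: [2.678, 1.642, 0.0]
force: [-0.3, -1.2, 1.7]
opening: 0.0435
```

>>> step_arm(targets=[{"tx": 0,"ty": 0,"tz": -20,"ax": 0,"ay": 0,"az": 0,"grip": 255},{"tx": 0,"ty": 0,"tz": -20,"ax": 0,"ay": 0,"az": 0,"grip": 255},{"tx": 0,"ty": 0,"tz": -20,"ax": 0,"ay": 0,"az": 0,"grip": 255},{"tx": 0,"ty": 0,"tz": 0,"ax": 0,"ay": 0,"az": 0.1126,"grip": 255},{"tx": 0,"ty": 0,"tz": 0,"ax": 0,"ay": 0,"az": 0.1126,"grip": 255},{"tx": 0,"ty": 0,"tz": 0,"ax": 0,"ay": 0,"az": 0.1126,"grip": 255},{"tx": 0,"ty": 0,"tz": 0,"ax": 0,"ay": 0,"az": 0.1126,"grip": 255},{"tx": 0,"ty": 0,"tz": 0,"ax": 0,"ay": 0,"az": 0.1126,"grip": 255},{"tx": 0,"ty": 0,"tz": 0,"ax": 0,"ay": 0,"az": 0.1126,"grip": 255},{"tx": 0,"ty": 0,"tz": 0,"ax": 0,"ay": 0,"az": 0.1126,"grip": 255},{"tx": 0,"ty": 0,"tz": 0,"ax": 0,"ay": 0,"az": 0.1126,"grip": 255},{"tx": 0,"ty": 0,"tz": 0,"ax": 0,"ay": 0,"az": 0.1126,"grip": 255},{"tx": 0,"ty": 0,"tz": 0,"ax": 0,"ay": 0,"az": 0.1126,"grip": 255},{"tx": 23.3,"ty": 26.6,"tz": 0,"ax": 0,"ay": 0,"az": 0,"grip": 255},{"tx": 23.3,"ty": 26.6,"tz": 0,"ax": 0,"ay": 0,"az": 0,"grip": 255},{"tx": 23.3,"ty": 26.6,"tz": 0,"ax": 0,"ay": 0,"az": 0,"grip": 255},{"tx": 23.3,"ty": 26.6,"tz": 0,"ax": 0,"ay": 0,"az": 0,"grip": 255},{"tx": 23.3,"ty": 26.6,"tz": 0,"ax": 0,"ay": 0,"az": 0,"grip": 255},{"tx": 23.3,"ty": 26.6,"tz": 0,"ax": 0,"ay": 0,"az": 0,"grip": 255}])

```text
t: 6.75
tool_pos: [0.5382, 0.1608, 0.1014]
orientation: [-3.141, 0.041, 0.001]
force: [-0.2, 0.9, 0.0]
opening: 0.0438
```

>>> step_arm(targets=[{"tx": 23.3,"ty": 26.6,"tz": 0,"ax": 0,"ay": 0,"az": 0,"grip": 255},{"tx": 23.3,"ty": 26.6,"tz": 0,"ax": 0,"ay": 0,"az": 0,"grip": 255},{"tx": 0,"ty": 0,"tz": 25,"ax": 0,"ay": 0,"az": 0,"grip": 255},{"tx": 0,"ty": 0,"tz": 20,"ax": 0,"ay": 0,"az": 0,"grip": 255},{"tx": 0,"ty": 0,"tz": 10,"ax": 0,"ay": 0,"az": 0,"grip": 255},{"tx": 0,"ty": 0,"tz": 4,"ax": 0,"ay": 0,"az": 0,"grip": 255},{"tx": 0,"ty": 0,"tz": 0,"ax": 0,"ay": 0,"az": 0,"grip": 255}])

```text
t: 7.45
tool_pos: [0.5826, 0.1079, 0.0427]
orientation: [3.141, -0.041, -0.001]
force: [0.1, -0.1, -0.7]
opening: 0.0437
```

>>> step_arm(targets=[{"tx": 0,"ty": 0,"tz": 1,"ax": 0,"ay": 0,"az": 0,"grip": 255},{"tx": 0,"ty": 0,"tz": 0,"ax": 0,"ay": 0,"az": 0,"grip": 150},{"tx": 0,"ty": 0,"tz": 0,"ax": 0,"ay": 0,"az": 0,"grip": 60},{"tx": 0,"ty": 0,"tz": 0,"ax": 0,"ay": 0,"az": 0,"grip": 30},{"tx": 0,"ty": 0,"tz": 0,"ax": 0,"ay": 0,"az": 0,"grip": 30},{"tx": 0,"ty": 0,"tz": -15,"ax": 0,"ay": 0,"az": 0,"grip": 30},{"tx": 0,"ty": 0,"tz": -30,"ax": 0,"ay": 0,"az": 0,"grip": 30},{"tx": 0,"ty": 0,"tz": -30,"ax": 0,"ay": 0,"az": 0,"grip": 30},{"tx": -10,"ty": 10,"tz": -30,"ax": 0,"ay": 0,"az": 0,"grip": 100}])

```text
t: 8.35
tool_pos: [0.5733, 0.0985, 0.1492]
orientation: [-3.141, 0.04, -0.003]
force: [0.6, -0.6, -0.2]
opening: 0.0776
```

>>> step_arm(targets=[{"tx": -31.2,"ty": 19.5,"tz": 0,"ax": 0,"ay": 0,"az": 0,"grip": 100},{"tx": -31.2,"ty": 19.5,"tz": 0,"ax": 0,"ay": 0,"az": 0,"grip": 100},{"tx": -31.2,"ty": 19.5,"tz": 0,"ax": 0,"ay": 0,"az": 0.05,"grip": 100},{"tx": 0,"ty": 0,"tz": 0,"ax": 0,"ay": 0.117,"az": 0,"grip": 100},{"tx": 0,"ty": 0,"tz": 0,"ax": 0,"ay": 0.117,"az": 0,"grip": 100},{"tx": 0,"ty": 0,"tz": 0,"ax": 0,"ay": 0.117,"az": 0,"grip": 100},{"tx": 0,"ty": 0,"tz": 0,"ax": 0,"ay": 0.117,"az": 0,"grip": 100},{"tx": 0,"ty": 0,"tz": 0,"ax": 0,"ay": 0.117,"az": 0,"grip": 100},{"tx": 0,"ty": 0,"tz": 0,"ax": 0,"ay": 0.117,"az": 0,"grip": 100},{"tx": 0,"ty": 0,"tz": 0,"ax": 0,"ay": 0,"az": 0,"grip": 100},{"tx": 0,"ty": 0,"tz": 0,"ax": 0,"ay": 0,"az": 0,"grip": 100}])

```text
t: 9.45
tool_pos: [0.4865, 0.0443, 0.1854]
orientation: [2.938, -0.113, 1.025]
force: [-0.2, 0.1, -0.5]
opening: 0.0564
```

```bash
cat > st.py <<'E'
from plant import robot
import numpy as np
from scipy.spatial.transform import Rotation as Ro
np.set_printoptions(precision=4,suppress=True)
s=robot.read_state();R=Ro.from_rotvec(s["orientation"]).as_matrix()
print(s["t"],s["tool_pos"],s["force"],s["opening"]);print("q",s["q"]);print("toolx",R[:,0],"y",R[:,1],"z",R[:,2])
E
python3 - <<'E'
exec(open("st.py").read())
import cv2,pickle
for n in("side","top"):
    c=robot.read_camera(n);cv2.imwrite(f"pics/{n}2.png",c["frame"]);pickle.dump(c,open(f"{n}2.pkl","wb"))
E
```

```text
9.45 [0.4865 0.0443 0.1854] [-0.1711  0.0529 -0.4665] 0.0563793645541191
q [ 0.0427 -0.893   2.4964 -0.0997  0.8729  1.7281]
toolx [ 0.7807 -0.0594  0.6221] y [-0.0775 -0.997   0.002 ] z [ 0.6201 -0.0498 -0.7829]
```

View pics/side2.png

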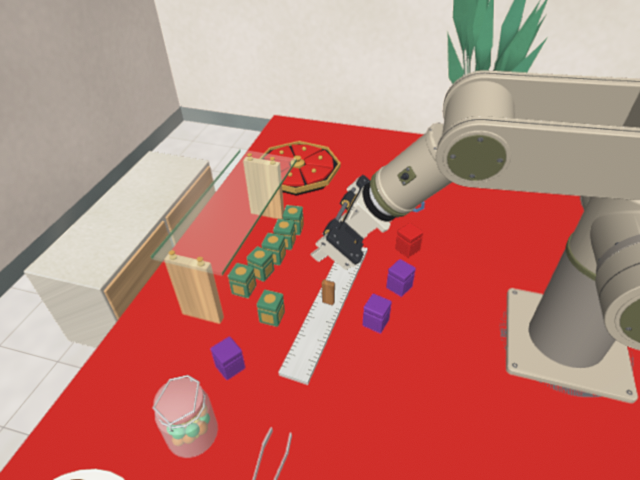

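View pics/top2.png

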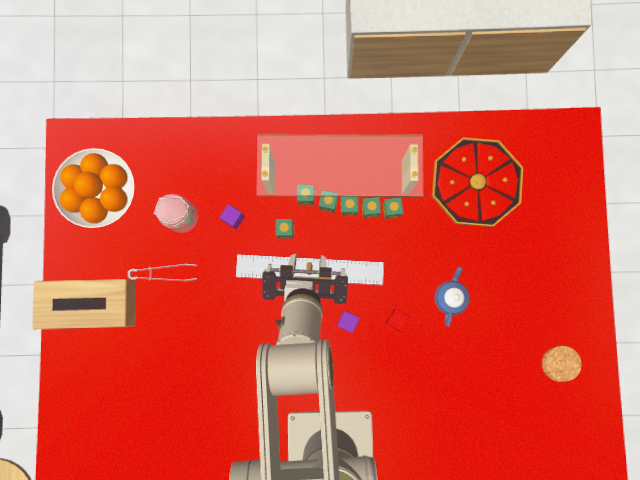

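The side view shows the stray standing at (270,308) in front of its gap, and the top view has it at (285,228). The arm met its joint 2 and 3 limits while leaning this close in. I'll fit the planar kinematics and find the leans it can reach.

```bash
cat > kin.py <<'E'
import numpy as np
D=[((.1312,1.4893,1.5230),.5994,.2316),((-.0295,1.8340,1.3452),np.hypot(.4024,.3232),.1414),((-.893,2.4964,.8729),np.hypot(.4865,.0443),.1854)]
A=[];b=[]
for (a,e,w),r,z in D:
    p=[a,a+e,a+e+w]
    A+= [[0,1]+[np.sin(x) for x in p],[1,0]+[np.cos(x) for x in p]]; b+=[r,z]
X,res,rk,sv=np.linalg.lstsq(np.array(A),np.array(b),rcond=None)
h,d0,L1,L2,L3=X
def ik(r,z,lean):
    ph=np.pi-lean
    R=r-d0-L3*np.sin(ph);Z=z-h-L3*np.cos(ph)
    c=(R*R+Z*Z-L1**2-L2**2)/(2*L1*L2)
    if abs(c)>1: return None
    e=np.arccos(c);a=np.arctan2(R,Z)-np.arctan2(L2*np.sin(e),L1+L2*np.cos(e))
    return a,e,ph-a-e
E
python3 - <<'E'
from kin import *
print(X,res,rk,sv, np.array(A)@X-b)
ok=lambda q:q is not None and -.88<q[0]<2.25 and .03<q[1]<2.48 and 0<q[2]<2.7
for r in (.47,.48,.5,.52,.54,.56,.58,.6,.65):
    print(r,{z:max([l for l in range(0,60) if ok(ik(r,z,np.radians(l)))],default=None) for z in (.03,.05,.06,.1,.15)})
E
```

```text
[0.2776954  0.0208814  0.40863549 0.52548516 0.42329014] [7.54002676e-06] 5 [3.03964486 2.32947784 0.56244121 0.11021639 0.07486246] [-0.00103046  0.00182175  0.0004727  -0.00021609  0.00055776 -0.00160566]
0.47 {0.03: 22, 0.05: 23, 0.06: 24, 0.1: 27, 0.15: 31}
0.48 {0.03: 23, 0.05: 24, 0.06: 25, 0.1: 28, 0.15: 32}
0.5 {0.03: 25, 0.05: 27, 0.06: 27, 0.1: 30, 0.15: 34}
0.52 {0.03: 28, 0.05: 29, 0.06: 30, 0.1: 32, 0.15: 36}
0.54 {0.03: 30, 0.05: 31, 0.06: 32, 0.1: 35, 0.15: 39}
0.56 {0.03: 33, 0.05: 34, 0.06: 35, 0.1: 37, 0.15: 41}
0.58 {0.03: 36, 0.05: 37, 0.06: 37, 0.1: 39, 0.15: 43}
0.6 {0.03: 39, 0.05: 39, 0.06: 40, 0.1: 42, 0.15: 45}
0.65 {0.03: 46, 0.05: 47, 0.06: 47, 0.1: 49, 0.15: 52}
```

>>> step_arm(targets=[{"tx": 0,"ty": 0,"tz": 0,"ax": 0,"ay": -0.107,"az": 0,"grip": 100},{"tx": 0,"ty": 0,"tz": 0,"ax": 0,"ay": -0.107,"az": 0,"grip": 100},{"tx": 0,"ty": 0,"tz": 0,"ax": 0,"ay": -0.107,"az": 0,"grip": 100},{"tx": 0,"ty": 0,"tz": 0,"ax": 0,"ay": 0,"az": 0,"grip": 100}])

```text
t: 9.95
tool_pos: [0.4877, 0.0436, 0.1847]
orientation: [3.077, -0.121, 0.538]
force: [0.4, 0.5, -0.4]
opening: 0.0565
```

```bash
cat > goto.py <<'E'
import sys
exec(open("st.py").read())
# target xyz, heading, lean -> tool-frame shift (rotation applied after) 
v=list(map(float,sys.argv[1:]));P=np.array(v[:3]);h,l=v[3:]
z=np.array([np.sin(l)*np.cos(h),np.sin(l)*np.sin(h),-np.cos(l)]);y=np.array([np.sin(h),-np.cos(h),0]);x=np.cross(y,z)
T=np.c_[x,y,z]
print("rot",Ro.from_matrix(R.T@T).as_rotvec(),"shift_mm (current axes)",R.T@(P-s["tool_pos"])*1000,"(final axes)",T.T@(P-s["tool_pos"])*1000)
E
python3 goto.py .4767 .0424 .0453 -.076 .349
```

```text
9.95 [0.4877 0.0436 0.1847] [ 0.3941  0.5018 -0.3537] 0.056528064979438714
q [ 0.0078 -0.5092  2.175  -0.0348  1.131   1.6667]
toolx [ 0.9377 -0.0736  0.3395] y [-0.079  -0.9969  0.0021] z [ 0.3382 -0.0288 -0.9406]
rot [ 0.003   0.0027 -0.0022] shift_mm (current axes) [-57.5064   1.7573 127.4274] (final axes) [-57.8505   2.0176 127.2677]
```

>>> step_arm(targets=[{"tx": -28.8,"ty": 1,"tz": 10.4,"ax": 0,"ay": 0,"az": 0,"grip": 100},{"tx": -28.8,"ty": 1,"tz": 10.4,"ax": 0,"ay": 0,"az": 0,"grip": 100},{"tx": 0,"ty": 0,"tz": 30,"ax": 0,"ay": 0,"az": 0,"grip": 100},{"tx": 0,"ty": 0,"tz": 30,"ax": 0,"ay": 0,"az": 0,"grip": 100},{"tx": 0,"ty": 0,"tz": 25,"ax": 0,"ay": 0,"az": 0,"grip": 100},{"tx": 0,"ty": 0,"tz": 21.5,"ax": 0,"ay": 0,"az": 0,"grip": 100},{"tx": 0,"ty": 0,"tz": 0,"ax": 0,"ay": 0,"az": 0,"grip": 100},{"tx": 0,"ty": 0,"tz": 0,"ax": 0,"ay": 0,"az": 0,"grip": 255},{"tx": 0,"ty": 0,"tz": 0,"ax": 0,"ay": 0,"az": 0,"grip": 255},{"tx": 0,"ty": 0,"tz": 0,"ax": 0,"ay": 0,"az": 0,"grip": 255},{"tx": 0,"ty": 0,"tz": 0,"ax": 0,"ay": 0,"az": 0,"grip": 255},{"tx": 0,"ty": 0,"tz": 0,"ax": 0,"ay": 0,"az": 0,"grip": 255},{"tx": 0,"ty": 0,"tz": 0,"ax": 0,"ay": 0,"az": 0,"grip": 255}], squeeze=40)

```text
t: 11.25
tool_pos: [0.4764, 0.0428, 0.0459]
orientation: [3.076, -0.12, 0.546]
force: [-3.1, 0.9, 3.8]
opening: 0.0135
```

```bash
python3 goto.py .503 -.034 .0455 -.026 .349;  python3 goto.py .573 -.036 .0455 -.026 .349
```

```text
11.25 [0.4764 0.0428 0.0459] [-3.1291  0.8624  3.7549] 0.01354733406003311
q [ 0.0056 -0.3648  2.3428 -0.0418  0.8141  1.6774]
toolx [ 0.9362 -0.0725  0.344 ] y [-0.0779 -0.997   0.0018] z [ 0.3428 -0.0285 -0.939 ]
rot [ 0.0195 -0.0021 -0.0482] shift_mm (current axes) [30.3596 74.4983 11.6953] (final axes) [26.7509 76.089  10.1649]
11.25 [0.4764 0.0428 0.0459] [-3.1291  0.8624  3.7549] 0.01354733406003311
q [ 0.0056 -0.3648  2.3428 -0.0418  0.8141  1.6774]
toolx [ 0.9362 -0.0725  0.344 ] y [-0.0779 -0.997   0.0018] z [ 0.3428 -0.0285 -0.939 ]
rot [ 0.0195 -0.0021 -0.0482] shift_mm (current axes) [96.0367 71.0381 35.7484] (final axes) [92.5575 76.2686 34.1117]
```

>>> step_arm(targets=[{"tx": 0,"ty": 0,"tz": 0,"ax": 0.01,"ay": -0.001,"az": -0.024,"grip": 255},{"tx": 0,"ty": 0,"tz": 0,"ax": 0.01,"ay": -0.001,"az": -0.024,"grip": 255},{"tx": 5.4,"ty": 15.2,"tz": 2,"ax": 0,"ay": 0,"az": 0,"grip": 255},{"tx": 5.4,"ty": 15.2,"tz": 2,"ax": 0,"ay": 0,"az": 0,"grip": 255},{"tx": 5.4,"ty": 15.2,"tz": 2,"ax": 0,"ay": 0,"az": 0,"grip": 255},{"tx": 5.4,"ty": 15.2,"tz": 2,"ax": 0,"ay": 0,"az": 0,"grip": 255},{"tx": 5.4,"ty": 15.2,"tz": 2,"ax": 0,"ay": 0,"az": 0,"grip": 255},{"tx": 4.7,"ty": 0,"tz": 1.7,"ax": 0,"ay": 0,"az": 0,"grip": 255},{"tx": 4.7,"ty": 0,"tz": 1.7,"ax": 0,"ay": 0,"az": 0,"grip": 255},{"tx": 4.7,"ty": 0,"tz": 1.7,"ax": 0,"ay": 0,"az": 0,"grip": 255},{"tx": 4.7,"ty": 0,"tz": 1.7,"ax": 0,"ay": 0,"az": 0,"grip": 255},{"tx": 4.7,"ty": 0,"tz": 1.7,"ax": 0,"ay": 0,"az": 0,"grip": 255},{"tx": 4.7,"ty": 0,"tz": 1.7,"ax": 0,"ay": 0,"az": 0,"grip": 255},{"tx": 4.7,"ty": 0,"tz": 1.7,"ax": 0,"ay": 0,"az": 0,"grip": 255}])

```text
t: 12.65
tool_pos: [0.5383, -0.0348, 0.046]
orientation: [3.089, -0.04, 0.544]
force: [-7.3, -0.2, 11.7]
opening: 0.0141
```

```bash
python3 goto.py .573 -.035 .0457 -.026 .349
python3 - <<'E'
from plant import robot
import cv2,pickle
for n in("side","top"):
    c=robot.read_camera(n);cv2.imwrite(f"pics/{n}3.png",c["frame"]);pickle.dump(c,open(f"{n}3.pkl","wb"))
E
```

```text
12.65 [ 0.5383 -0.0348  0.046 ] [-7.2984 -0.2473 11.6779] 0.014104811050120963
q [-0.1996 -0.1638  2.1813  0.0838  0.7822  1.3479]
toolx [ 0.9396 -0.0244  0.3414] y [-0.0259 -0.9997  0.    ] z [ 0.3413 -0.0089 -0.9399]
rot [-0.      0.0006  0.0001] shift_mm (current axes) [32.4836 -0.6764 12.1334] (final axes) [32.4768 -0.6786 12.1514]
```

View pics/side3.png

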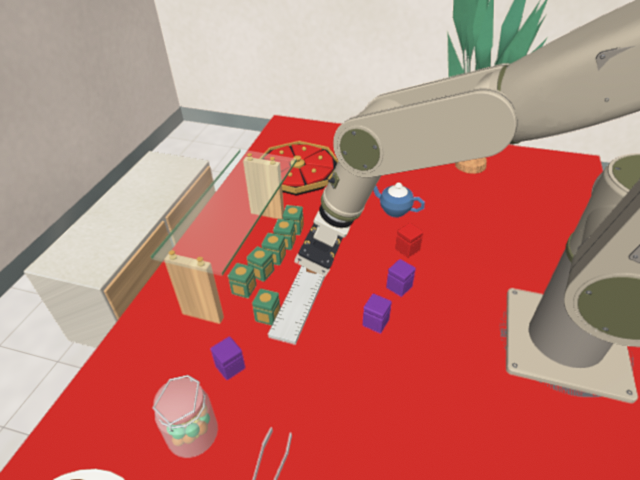

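View pics/top3.png

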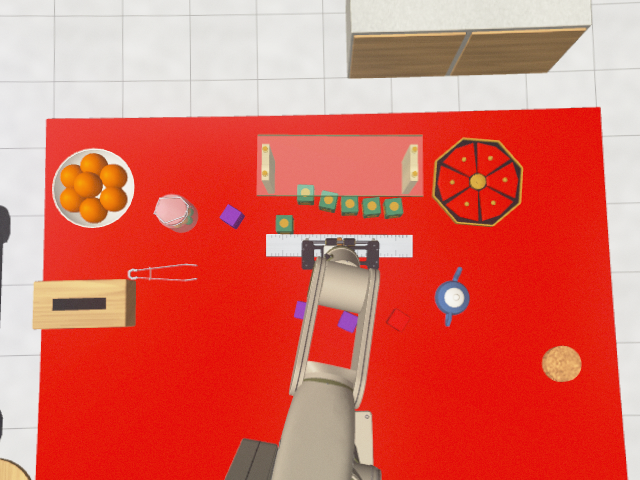

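The side view shows the ruler's front edge right at the stray (265,305), and the tin is upright. In the top view the ruler spans (266–413, 245), square with the shelf. I'll push on to about x=0.573, then regrasp with more lean.

>>> step_arm(targets=[{"tx": 4.9,"ty": 0,"tz": 1.1,"ax": 0,"ay": 0,"az": 0,"grip": 255},{"tx": 4.7,"ty": 0,"tz": 1.7,"ax": 0,"ay": 0,"az": 0,"grip": 255},{"tx": 4.7,"ty": 0,"tz": 1.7,"ax": 0,"ay": 0,"az": 0,"grip": 255},{"tx": 4.7,"ty": 0,"tz": 1.7,"ax": 0,"ay": 0,"az": 0,"grip": 255},{"tx": 4.7,"ty": 0,"tz": 1.7,"ax": 0,"ay": 0,"az": 0,"grip": 255},{"tx": 4.7,"ty": 0,"tz": 1.7,"ax": 0,"ay": 0,"az": 0,"grip": 255},{"tx": 4.7,"ty": 0,"tz": 1.7,"ax": 0,"ay": 0,"az": 0,"grip": 255},{"tx": 0,"ty": 0,"tz": 0,"ax": 0,"ay": 0,"az": 0,"grip": 255},{"tx": 0,"ty": 0,"tz": 0,"ax": 0,"ay": 0,"az": 0,"grip": 200},{"tx": 0,"ty": 0,"tz": 0,"ax": 0,"ay": 0,"az": 0,"grip": 120},{"tx": 0,"ty": 0,"tz": 0,"ax": 0,"ay": 0,"az": 0,"grip": 120},{"tx": 0,"ty": 0,"tz": 0,"ax": 0,"ay": 0,"az": 0,"grip": 120}])

```text
t: 13.95
tool_pos: [0.5725, -0.0359, 0.0457]
orientation: [3.09, -0.04, 0.543]
force: [0.0, -0.5, 0.2]
opening: 0.0393
```

```bash
python3 st.py
```

```text
13.95 [ 0.5725 -0.0359  0.0457] [ 0.0018 -0.5093  0.1668] 0.03929580049964017
q [-0.1869 -0.0618  2.0887  0.0786  0.7725  1.3633]
toolx [ 0.9398 -0.0246  0.3409] y [-0.0261 -0.9997 -0.0003] z [ 0.3408 -0.0087 -0.9401]
```

>>> step_arm(targets=[{"tx": 0.5,"ty": 0,"tz": 0,"ax": 0,"ay": 0.087,"az": 0,"grip": 120},{"tx": 0.5,"ty": 0,"tz": 0,"ax": 0,"ay": 0.087,"az": 0,"grip": 120},{"tx": 0.5,"ty": 0,"tz": 0,"ax": 0,"ay": 0.087,"az": 0,"grip": 120},{"tx": 0,"ty": 0,"tz": 0,"ax": 0,"ay": 0,"az": 0,"grip": 120},{"tx": 0,"ty": 0,"tz": 0,"ax": 0,"ay": 0,"az": 0,"grip": 120}])

```text
t: 14.45
tool_pos: [0.5737, -0.036, 0.0464]
orientation: [2.991, -0.04, 0.937]
force: [-0.1, 0.6, -0.6]
opening: 0.0494
```

```bash
python3 goto.py .5739 -.0359 .0463 -.026 .61
```

```text
14.45 [ 0.5737 -0.036   0.0464] [-0.1399  0.5971 -0.6005] 0.049410773394808656
q [-0.2231 -0.2244  2.3254  0.2569  0.4558  1.1772]
toolx [ 0.8211 -0.022   0.5704] y [-0.0264 -0.9997 -0.0005] z [ 0.5702 -0.0147 -0.8214]
rot [-0.0002  0.003  -0.0007] shift_mm (current axes) [ 0.1018 -0.0782  0.2148] (final axes) [ 0.1012 -0.0782  0.2151]
```

>>> step_arm(targets=[{"tx": 0,"ty": 0,"tz": 0,"ax": 0,"ay": 0,"az": 0,"grip": 255},{"tx": 0,"ty": 0,"tz": 0,"ax": 0,"ay": 0,"az": 0,"grip": 255},{"tx": 0,"ty": 0,"tz": 0,"ax": 0,"ay": 0,"az": 0,"grip": 255},{"tx": 0,"ty": 0,"tz": 0,"ax": 0,"ay": 0,"az": 0,"grip": 255},{"tx": 0,"ty": 0,"tz": 0,"ax": 0,"ay": 0,"az": 0,"grip": 255},{"tx": 0,"ty": 0,"tz": 0,"ax": 0,"ay": 0,"az": 0,"grip": 255}], squeeze=45)

```text
t: 15.05
tool_pos: [0.5742, -0.0359, 0.0466]
orientation: [2.989, -0.039, 0.94]
force: [0.7, -0.1, -0.0]
opening: 0.0141
```

```bash
cat > meas.py <<'E'
import sys
from h import *
from plant import robot
np.set_printoptions(precision=4,suppress=True)
tag=sys.argv[1]
for n in("side","top"):
    c=robot.read_camera(n);pickle.dump(c,open(f"{n}{tag}.pkl","wb"))
    f=c["frame"]; 
    crop=f[120:280,220:440] if n=="top" else f[145:345,140:400]
    cv2.imwrite(f"pics/{n}{tag}.png",cv2.resize(crop,None,fx=3,fy=3,interpolation=cv2.INTER_CUBIC))
c=load("top"+tag);hsv=cv2.cvtColor(c["frame"],cv2.COLOR_BGR2HSV)
O=np.array([.679,-.038]);X=np.array([.99966,-.026]);Y=np.array([.026,.99966])
gold=((hsv[...,0]>15)&(hsv[...,0]<32)&(hsv[...,1]>60)&(hsv[...,2]>150)).astype(np.uint8)
n,l,st,ce=cv2.connectedComponentsWithStats(gold)
for i in range(1,n):
    if 15<st[i,4]<110 and 255<ce[i][0]<430 and 150<ce[i][1]<300:
        p=plane(c,[ce[i]],.062)[0][:2]-O;print("gold",st[i][4],ce[i].round(1),"riser",p@X,p@Y)
w=((hsv[...,1]<60)&(hsv[...,2]>120)).astype(np.uint8);w[:205]=0;w[300:]=0;w[:,:250]=0;w[:,430:]=0
n,l,st,ce=cv2.connectedComponentsWithStats(w)
for i in range(1,n):
    if st[i,4]>80: print("white",st[i])
E
python3 meas.py 4
```

```text
gold 49 [304.8 191.5] riser -0.007456161540343813 0.0877936255007453
gold 54 [328.1 199.7] riser -0.02876642787768749 0.027253354251544366
gold 63 [349.5 203.1] riser -0.0373709807295705 -0.028434905945358472
gold 64 [371.6 205.3] riser -0.04290434598364133 -0.08576556413296617
gold 67 [393.9 205.9] riser -0.044129377064197305 -0.143409026815658
gold 62 [283.9 209.6] riser -0.05530910335594812 0.1417369246541771
gold 18 [345.5 241. ] riser -0.1364727387075022 -0.018238327413944076
white [ 266  221  147   23 2512]
white [ 318  244   57   56 1544]
```

View pics/side4.png

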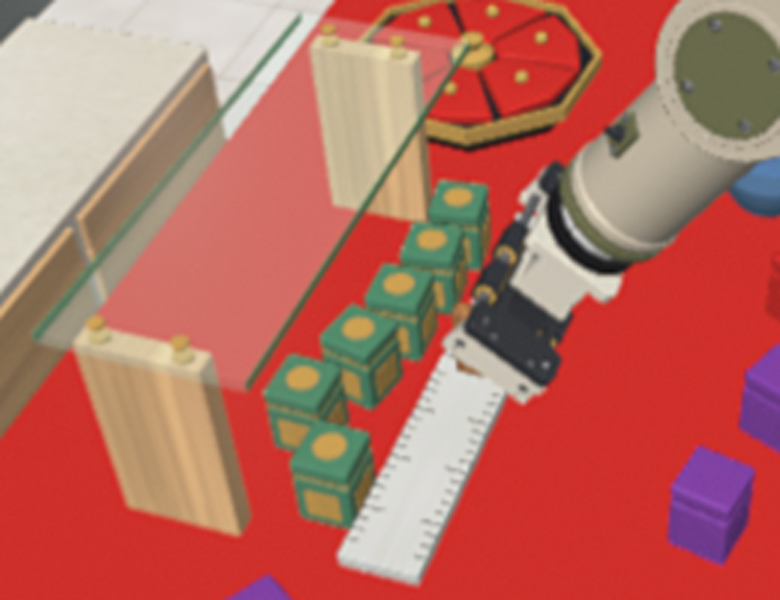

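View pics/top4.png

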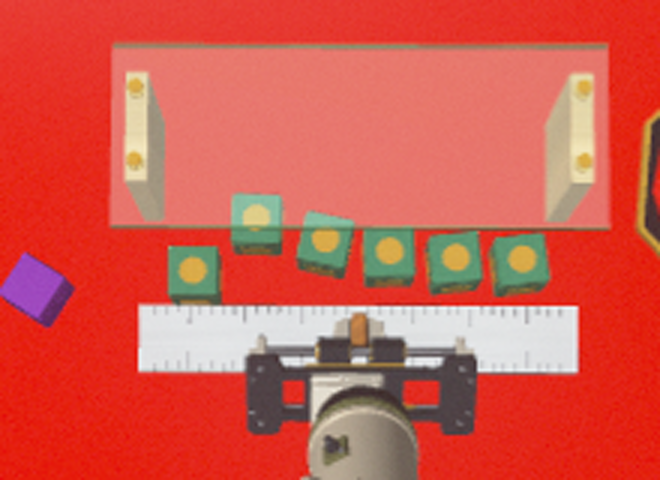

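>>> step_arm(targets=[{"tx": 3.28,"ty": 0,"tz": 2.28,"ax": 0,"ay": 0,"az": 0,"grip": 255},{"tx": 3.28,"ty": 0,"tz": 2.28,"ax": 0,"ay": 0,"az": 0,"grip": 255},{"tx": 3.28,"ty": 0,"tz": 2.28,"ax": 0,"ay": 0,"az": 0,"grip": 255},{"tx": 3.28,"ty": 0,"tz": 2.28,"ax": 0,"ay": 0,"az": 0,"grip": 255},{"tx": 3.28,"ty": 0,"tz": 2.28,"ax": 0,"ay": 0,"az": 0,"grip": 255},{"tx": 3.28,"ty": 0,"tz": 2.28,"ax": 0,"ay": 0,"az": 0,"grip": 255},{"tx": 3.28,"ty": 0,"tz": 2.28,"ax": 0,"ay": 0,"az": 0,"grip": 255},{"tx": 3.28,"ty": 0,"tz": 2.28,"ax": 0,"ay": 0,"az": 0,"grip": 255},{"tx": 3.28,"ty": 0,"tz": 2.28,"ax": 0,"ay": 0,"az": 0,"grip": 255},{"tx": 3.28,"ty": 0,"tz": 2.28,"ax": 0,"ay": 0,"az": 0,"grip": 255},{"tx": 3.28,"ty": 0,"tz": 2.28,"ax": 0,"ay": 0,"az": 0,"grip": 255}])

```text
t: 16.25
tool_pos: [0.6183, -0.0371, 0.0467]
orientation: [2.99, -0.039, 0.939]
force: [-7.7, -0.2, 8.3]
opening: 0.0138
```

```bash
python3 meas.py 5; python3 st.py
```

```text
gold 70 [265.  174.8] riser 0.03597107965088298 0.19194807101639508
gold 46 [284.  191.8] riser -0.008537491874625514 0.14195851668089032
gold 49 [304.8 191.5] riser -0.007456161540343813 0.0877936255007453
gold 42 [326. 192.] riser -0.008525193039596451 0.03274345680034311
gold 41 [349.5 191.9] riser -0.007855919179220612 -0.02845893985688799
gold 40 [372.5 192. ] riser -0.007799175454676346 -0.0881286101433173
gold 46 [395.  192.7] riser -0.009494037385286556 -0.14650887348878638
white [ 266  205  146   23 2474]
white [ 306  226   74   74 2907]
16.35 [ 0.6186 -0.0371  0.0467] [ 1.9168 -1.2215 -0.5211] 0.01384117364384537
q [-0.2018 -0.0852  2.2046  0.2421  0.4312  1.2056]
toolx [ 0.8197 -0.0215  0.5724] y [-0.0261 -0.9997 -0.0001] z [ 0.5722 -0.0148 -0.82  ]
```

View pics/side5.png

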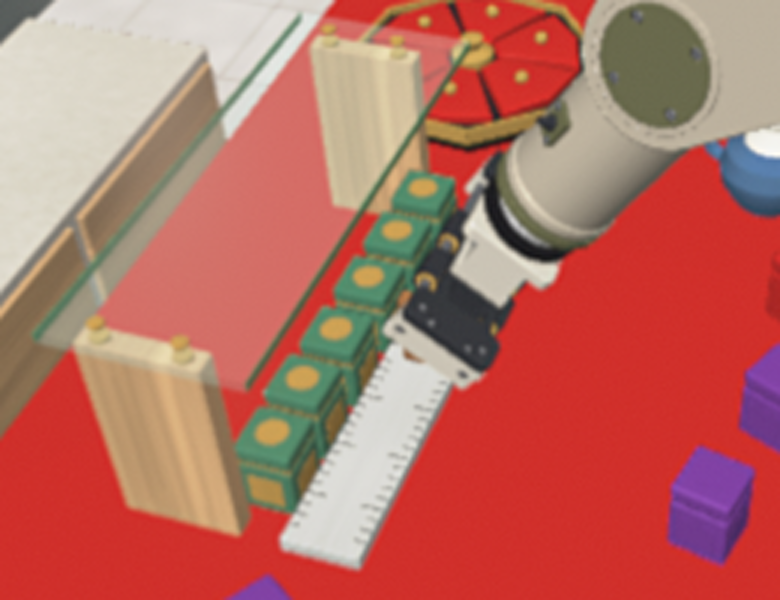

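View pics/top5.png

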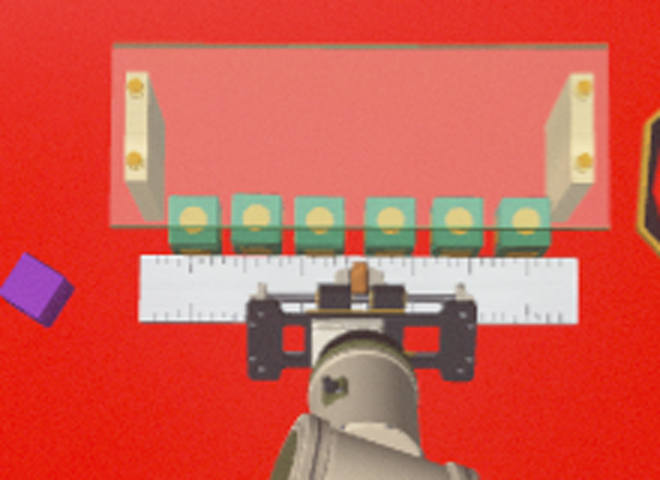

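The side view shows all six tins in line against the ruler edge, none tilted, and the gripper well clear of the glass edge. In the top view the ruler spans both panels. About 30 mm remains.

>>> step_arm(targets=[{"tx": 3.28,"ty": 0,"tz": 2.28,"ax": 0,"ay": 0,"az": 0,"grip": 255},{"tx": 3.28,"ty": 0,"tz": 2.28,"ax": 0,"ay": 0,"az": 0,"grip": 255},{"tx": 3.28,"ty": 0,"tz": 2.28,"ax": 0,"ay": 0,"az": 0,"grip": 255},{"tx": 3.28,"ty": 0,"tz": 2.28,"ax": 0,"ay": 0,"az": 0,"grip": 255},{"tx": 3.28,"ty": 0,"tz": 2.28,"ax": 0,"ay": 0,"az": 0,"grip": 255},{"tx": 2.46,"ty": 0,"tz": 1.7,"ax": 0,"ay": 0,"az": 0,"grip": 255},{"tx": 1.64,"ty": 0,"tz": 1.14,"ax": 0,"ay": 0,"az": 0,"grip": 255}])

```text
t: 17.05
tool_pos: [0.643, -0.0377, 0.0467]
orientation: [2.99, -0.039, 0.939]
force: [-9.1, 0.3, 9.7]
opening: 0.0139
```

```bash
python3 meas.py 6; python3 st.py
```

```text
gold 57 [284.1 183.5] riser 0.013298208874808268 0.1420117830063199
gold 55 [304.7 183.6] riser 0.01336309852818279 0.08833853610335604
gold 58 [326.  183.7] riser 0.013462391691181033 0.032764236018822356
gold 56 [349.6 183.7] riser 0.01363188935740313 -0.028464628770968482
gold 58 [372.4 183.9] riser 0.0133450805966429 -0.08802301387937049
gold 61 [394.8 184. ] riser 0.013274805728340756 -0.14597231478578823
white [267 205  60  13 558]
white [354 205  58  14 635]
white [324 216  24  16 155]
white [ 305  225   74   75 3460]
17.15 [ 0.6431 -0.0377  0.0467] [-1.5035  0.3307  1.4737] 0.01388536977530035
q [-0.1918 -0.0153  2.1375  0.2306  0.4268  1.224 ]
toolx [ 0.8199 -0.0214  0.5721] y [-0.026  -0.9997 -0.0002] z [ 0.5719 -0.0147 -0.8202]
```

View pics/side6.png

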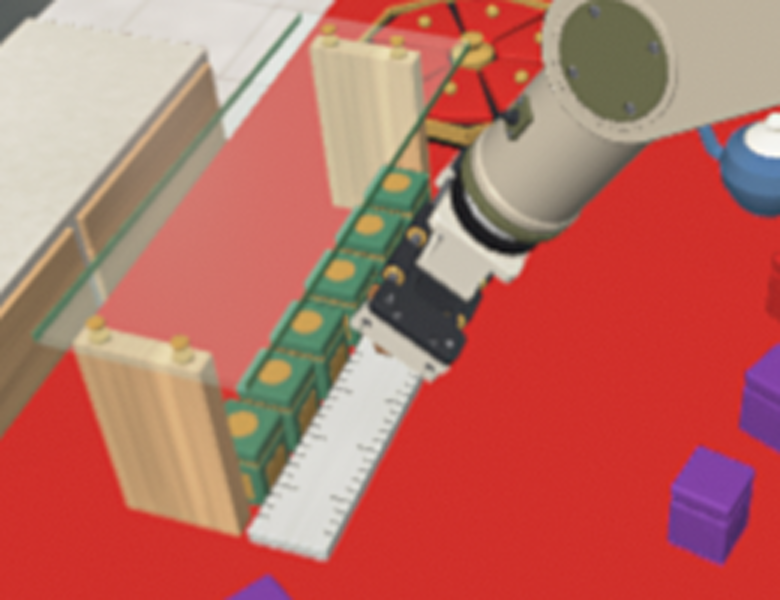

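View pics/top6.png

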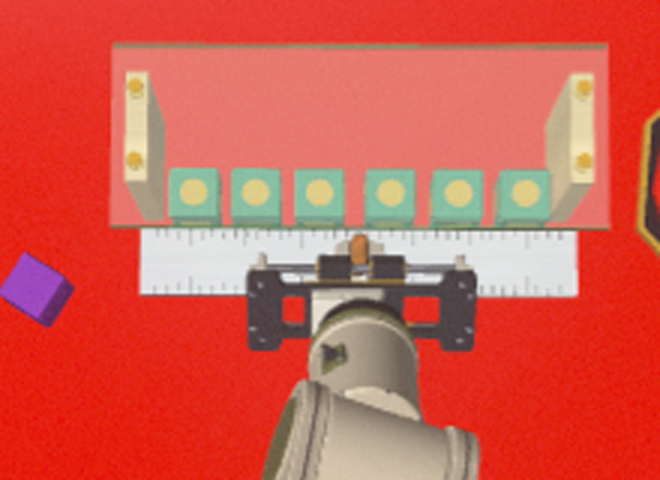

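>>> step_arm(targets=[{"tx": 1.64,"ty": 0,"tz": 1.14,"ax": 0,"ay": 0,"az": 0,"grip": 255},{"tx": 1.64,"ty": 0,"tz": 1.14,"ax": 0,"ay": 0,"az": 0,"grip": 255},{"tx": 1.64,"ty": 0,"tz": 1.14,"ax": 0,"ay": 0,"az": 0,"grip": 255},{"tx": 0.82,"ty": 0,"tz": 0.57,"ax": 0,"ay": 0,"az": 0,"grip": 255}])

```text
t: 17.55
tool_pos: [0.6499, -0.0379, 0.0467]
orientation: [2.99, -0.039, 0.939]
force: [-9.8, -0.2, 8.9]
opening: 0.014
```

>>> step_arm(targets=[{"tx": 0.82,"ty": 0,"tz": 0.57,"ax": 0,"ay": 0,"az": 0,"grip": 255}])

```text
t: 17.65
tool_pos: [0.6508, -0.0379, 0.0467]
orientation: [2.99, -0.039, 0.939]
force: [-8.8, 0.3, 9.1]
opening: 0.0141
```

```bash
python3 meas.py 7|grep -v white; python3 st.py|head -1
```

```text
gold 63 [265.  174.4] riser 0.03702918153125093 0.191966097972081
gold 57 [284.1 180.5] riser 0.021222449778379948 0.14209664206914616
gold 56 [304.7 180.7] riser 0.021081824366187683 0.08843178473110012
gold 58 [326.  180.7] riser 0.02138830886563435 0.032804076032724803
gold 57 [349.5 180.9] riser 0.02103387765111421 -0.028380046714124224
gold 58 [372.4 180.9] riser 0.02135689400242172 -0.08780891014614657
gold 59 [394.7 181.1] riser 0.020964603795780256 -0.14576357213333024
gold 16 [393.  192.5] riser -0.009053843103689596 -0.1413251488628292
17.75 [ 0.6509 -0.0379  0.0467] [-6.3     0.4495  6.2184] 0.013658726300290015
```

View pics/side7.png

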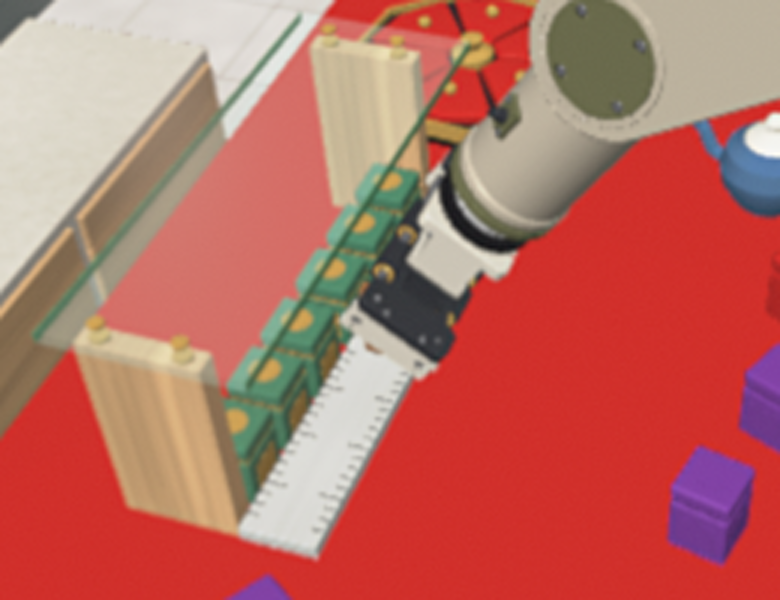

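View pics/top7.png

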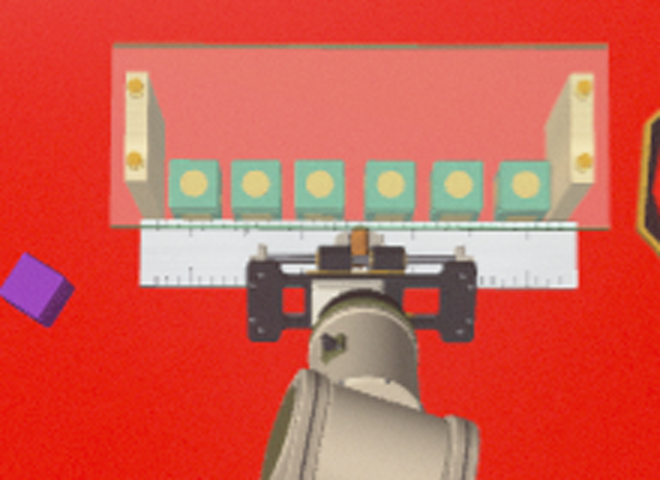

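>>> step_arm(targets=[{"tx": 0.82,"ty": 0,"tz": 0.57,"ax": 0,"ay": 0,"az": 0,"grip": 255}])

```text
t: 17.85
tool_pos: [0.6518, -0.0379, 0.0467]
orientation: [2.99, -0.039, 0.939]
force: [-14.2, -0.6, 14.3]
opening: 0.0141
```

>>> step_arm(targets=[{"tx": 0.0,"ty": 0,"tz": 0.0,"ax": 0,"ay": 0,"az": 0,"grip": 255},{"tx": 0.0,"ty": 0,"tz": 0.0,"ax": 0,"ay": 0,"az": 0,"grip": 255}])

```text
t: 18.05
tool_pos: [0.6517, -0.0379, 0.0467]
orientation: [2.99, -0.039, 0.939]
force: [-9.2, -0.0, 8.8]
opening: 0.0136
```

```bash
python3 meas.py 8|grep -v white; python3 st.py|head -1
```

```text
gold 56 [284.  180.5] riser 0.02138581749067504 0.14218809477150307
gold 54 [304.6 180.4] riser 0.021893668049988782 0.08861391978867739
gold 57 [326.1 180.5] riser 0.02182047182093689 0.0327132694743865
gold 56 [349.8 180.6] riser 0.02188924615002838 -0.029007375880837724
gold 57 [372.4 180.7] riser 0.02182568296585059 -0.08796290317035718
gold 58 [394.6 180.7] riser 0.022188057596018215 -0.14570879629539052
gold 20 [344.5 210. ] riser -0.055554718614387114 -0.015478288814592444
18.15 [ 0.6518 -0.0379  0.0467] [-7.8803  0.2284  8.8234] 0.013652332017746547
```

Run:
```python
from h import *
s=load("side8")["frame"];t=load("top8")["frame"]
a=cv2.resize(s[280:340,180:270],(780,520),interpolation=cv2.INTER_CUBIC)
cv2.imwrite("pics/z1.png",a)
b=cv2.resize(t[165:205,255:335],(780,390),interpolation=cv2.INTER_CUBIC)[:,:]
d=cv2.resize(t[165:205,345:425],(780,390),interpolation=cv2.INTER_CUBIC)
cv2.imwrite("pics/z2.png",cv2.resize(np.vstack([b,d]),(780,600)))
```

```text
(no output)
```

View pics/z1.png

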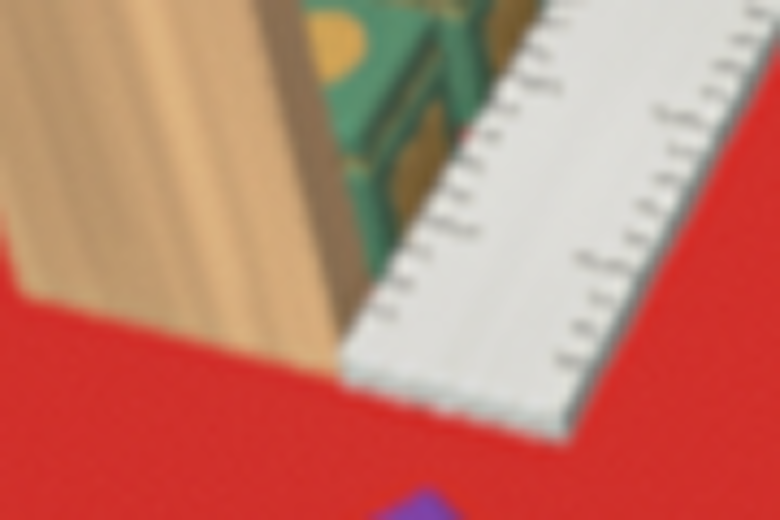

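View pics/z2.png

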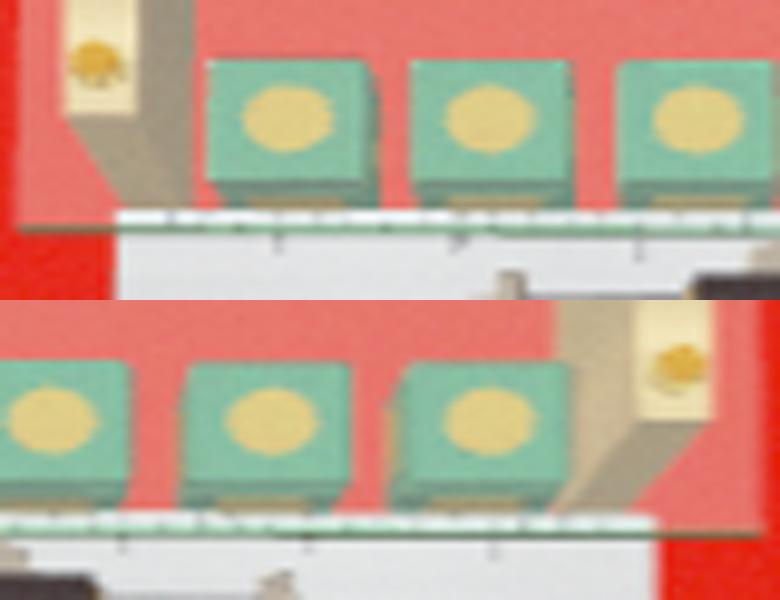

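Ruler edge meets both panel fronts and all tins sit flush. Drawing the ruler back and releasing it.

>>> step_arm(targets=[{"tx": -1.64,"ty": 0,"tz": -1.14,"ax": 0,"ay": 0,"az": 0,"grip": 255},{"tx": -3.28,"ty": 0,"tz": -2.28,"ax": 0,"ay": 0,"az": 0,"grip": 255},{"tx": -4.1,"ty": 0,"tz": -2.86,"ax": 0,"ay": 0,"az": 0,"grip": 255},{"tx": -4.1,"ty": 0,"tz": -2.86,"ax": 0,"ay": 0,"az": 0,"grip": 255},{"tx": -4.1,"ty": 0,"tz": -2.86,"ax": 0,"ay": 0,"az": 0,"grip": 255},{"tx": -4.1,"ty": 0,"tz": -2.86,"ax": 0,"ay": 0,"az": 0,"grip": 255},{"tx": -4.1,"ty": 0,"tz": -2.86,"ax": 0,"ay": 0,"az": 0,"grip": 255},{"tx": -4.1,"ty": 0,"tz": -2.86,"ax": 0,"ay": 0,"az": 0,"grip": 255},{"tx": -4.1,"ty": 0,"tz": -2.86,"ax": 0,"ay": 0,"az": 0,"grip": 255},{"tx": -4.1,"ty": 0,"tz": -2.86,"ax": 0,"ay": 0,"az": 0,"grip": 255},{"tx": -4.1,"ty": 0,"tz": -2.86,"ax": 0,"ay": 0,"az": 0,"grip": 255},{"tx": -4.1,"ty": 0,"tz": -2.86,"ax": 0,"ay": 0,"az": 0,"grip": 255},{"tx": 0,"ty": 0,"tz": 0,"ax": 0,"ay": 0,"az": 0,"grip": 255}])

```text
t: 19.45
tool_pos: [0.5955, -0.0365, 0.0467]
orientation: [2.99, -0.039, 0.94]
force: [-1.7, 0.5, 1.8]
opening: 0.0143
```

```bash
python3 meas.py 9|grep -v white; python3 st.py|head -1
```

```text
gold 56 [284.  180.5] riser 0.02138581749067504 0.14218809477150307
gold 54 [304.6 180.4] riser 0.021893668049988782 0.08861391978867739
gold 57 [326.1 180.5] riser 0.02182047182093689 0.0327132694743865
gold 57 [349.8 180.5] riser 0.022056914105428614 -0.029109034676917358
gold 57 [372.4 180.7] riser 0.02182568296585059 -0.08796290317035718
gold 58 [394.6 180.7] riser 0.022188057596018215 -0.14570879629539052
gold 16 [304.7 191.7] riser -0.007925535348407942 0.08817799316977333
gold 17 [326.2 191.5] riser -0.00721917012242544 0.032138017946541204
19.55 [ 0.5958 -0.0365  0.0467] [-2.3471  0.7099  1.8332] 0.014295865486976159
```

View pics/side9.png

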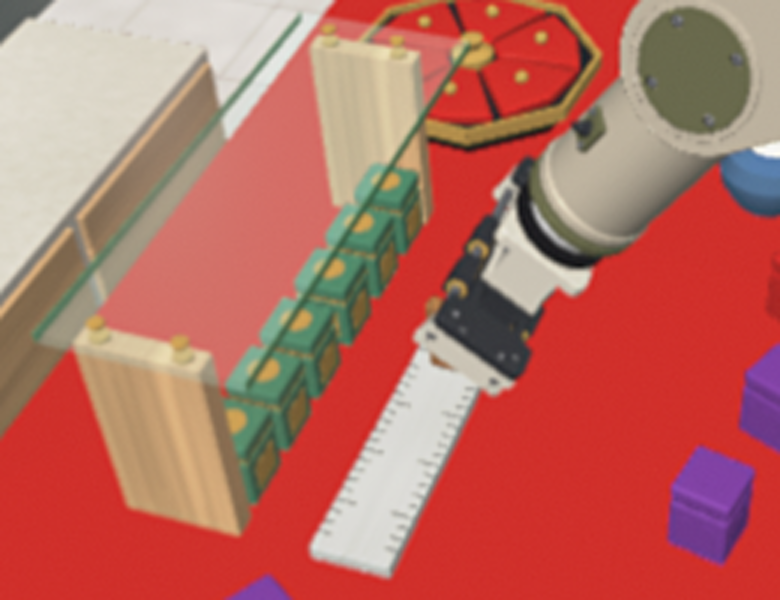

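>>> step_arm(targets=[{"tx": 0,"ty": 0,"tz": 0,"ax": 0,"ay": 0,"az": 0,"grip": 200},{"tx": 0,"ty": 0,"tz": 0,"ax": 0,"ay": 0,"az": 0,"grip": 120},{"tx": 0,"ty": 0,"tz": 0,"ax": 0,"ay": 0,"az": 0,"grip": 120},{"tx": 0,"ty": 0,"tz": 0,"ax": 0,"ay": 0,"az": 0,"grip": 120},{"tx": 0,"ty": 0,"tz": 0,"ax": 0,"ay": 0,"az": 0,"grip": 120},{"tx": 0,"ty": 0,"tz": -10,"ax": 0,"ay": 0,"az": 0,"grip": 120},{"tx": 0,"ty": 0,"tz": -15,"ax": 0,"ay": 0,"az": 0,"grip": 120},{"tx": 0,"ty": 0,"tz": -20,"ax": 0,"ay": 0,"az": 0,"grip": 120},{"tx": 0,"ty": 0,"tz": -20,"ax": 0,"ay": 0,"az": 0,"grip": 120},{"tx": 5,"ty": 0,"tz": -20,"ax": 0,"ay": 0,"az": 0,"grip": 120},{"tx": 5,"ty": 0,"tz": -20,"ax": 0,"ay": -0.1,"az": 0,"grip": 120},{"tx": 0,"ty": 0,"tz": -20,"ax": 0,"ay": -0.1,"az": 0,"grip": 120},{"tx": 0,"ty": 0,"tz": 0,"ax": 0,"ay": 0,"az": 0,"grip": 120},{"tx": 0,"ty": 0,"tz": 0,"ax": 0,"ay": 0,"az": 0,"grip": 120}])

```text
t: 20.95
tool_pos: [0.5354, -0.0349, 0.1567]
orientation: [3.07, -0.039, 0.641]
force: [-0.8, 1.0, 0.1]
opening: 0.0493
```

```bash
python3 meas.py 10|grep -v white; python3 st.py|head -1
python3 - <<'E'
from h import *
for n in("side","top"): cv2.imwrite(f"pics/{n}full.png",load(n+"10")["frame"])
E
```

```text
gold 67 [265.  174.8] riser 0.03611059257889213 0.1918350339422153
gold 57 [284.  180.4] riser 0.021452586672236457 0.14237311575073378
gold 54 [304.6 180.4] riser 0.021893668049988782 0.08861391978867739
gold 57 [326.1 180.5] riser 0.02182047182093689 0.0327132694743865
gold 57 [349.8 180.5] riser 0.022056914105428614 -0.029109034676917358
gold 57 [372.4 180.7] riser 0.02182568296585059 -0.08796290317035718
gold 58 [394.6 180.7] riser 0.022188057596018215 -0.14570879629539052
gold 17 [305.5 191.8] riser -0.008117997172010042 0.08613992951496328
21.05 [ 0.5337 -0.0347  0.1542] [ 0.1507 -0.4405 -0.6787] 0.04926934498376856
```

View pics/sidefull.png

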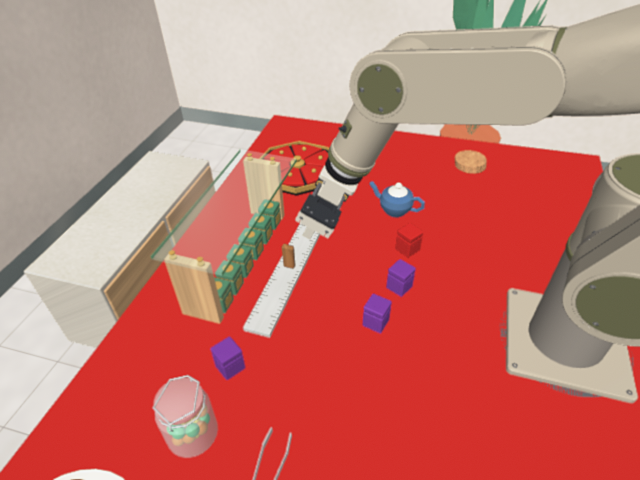

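View pics/topfull.png

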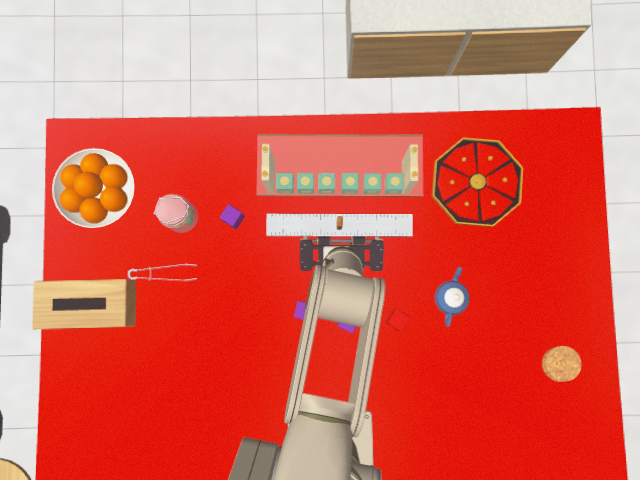

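The ruler lies flat at (266–413, 225) in the top view, with its grip free. The six tins are flush, the bystanders have not moved, and the gripper is clear. Handing in.

Run:
```python
from plant import robot
print(robot.close_job())
```

```text
the job is handed in; nothing more can be done
None
```

The stray tin is standing in its gap, all six tins are pushed back in one straight line flush with the panel fronts, and the job is handed in (about 21 s of the 56 s used).

**What I did:**
- I gripped the stray tin, stood it upright in front of the empty left-hand gap, and let go.
- I took the ruler by its grip and squared it to the shelf. I slid it forward with a 20° lean, because the arm's joint limits allowed no more at that distance.
- I took the grip again at 35° and pushed the row back until the bar rested on both panel fronts. I then drew the ruler back, let go and moved the gripper clear.

**Last checks:**
- **Tins:** centres measured 21.5 to 22.2 mm behind the panel fronts (allowed 17 to 27 mm). Sideways they lie between −146 and +142 mm (limit ±156 mm). By eye they looked square and upright in both views.
- **Ruler:** it lies flat with its grip about 85 mm in front of the panel fronts (68 mm needed), let go. That distance comes from the arm's position when it let go.
- **Surroundings:** by eye in both views, the teapot, jar, tongs and tray had not moved; I did not measure them. The gripper was clear of everything.

No final check failed or disagreed. The only setback was my first attempt to lean the tool to 40° over the ruler, which ran into those joint limits and led to the two-stage grasp.

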